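# Seat the filter cone in the inclined port

## Task

Draw the long slotted filter cone straight up out of its light wire stand by its flat tab, without tipping or dragging the stand, and nest it in the tapered collar of the inclined port, following the slant. Press the cone down, flange flush on the stiff collar, until you feel it come up against the hidden stop inside (bear on it with about 15 N, without forcing it), then let go. Leave the head at its slant, and leave the other stand with its short plug and the glassware where they are.

Things in the scene. Friction and masses are not known exactly. Their poses are not given: they have to be found in the camera images.
- filter_cone: White plastic cone to fit, about 0.11 kg, slotted wall. Origin: centre of its small lower end; z: its axis, up. Radius 16 mm at z = 0, 30 mm at z = 55 mm; flange of radius 36 mm from z = 55 to 61 mm; above it a flat tab centred on the axis, 12 mm thick (own x), 34 mm wide (own y), up to z = 97.5 mm, to be gripped. Starts upright at any yaw, hanging by its flange in stand_a.
- cone_flange (a point): Centre of the underside of the filter cone's flange (55 mm up its axis).
- blank_plug: Short blunt white plug, a bystander that does not fit: 26 mm long under the same flange (radius 36 mm), with a round knob of radius 13 mm instead of a tab. Origin: centre of its lower end. It hangs in stand_b and stays there.
- stand_a: The stand that holds the filter cone at the start: light steel wire stand (0.06 kg, loose, 72 mm high, 86 mm across), foot ring, three legs and a top ring of inner radius 32 mm and outer radius 37.5 mm, 10 mm deep, in which the cone hangs by its flange. Origin: centre of its underside.
- stand_b: An identical second stand, with the blank plug in it.
- port: Fixed aluminium foot of the inclined port, 100 x 130 x 10 mm with two cheeks 91 mm high that carry the head. Origin: centre of its underside. The pivot of the head lies 70 mm above the origin and runs along the foot's y; the head leans toward the foot's -x, which is to the left (world +y) and partly toward the robot.
- head (a joint): Slant of the head in rad: 0 is upright, positive leans the mouth toward the foot's -x. Clamped stiffly (about 6 N m); it starts between 0.40 and 0.68 and must stay as it is.
- head_top (a point): Centre of the upper rim of the dark steel head, a cup of radius 44 mm, 34 mm from the pivot along the slanted axis; z is that axis, outward.
- collar (a joint): How far the collar has been pushed into the head, in m; 0 at the start (up). Stiff by friction: it yields at about 6 N along the axis and does not spring back. The cone's small end meets a rigid stop hidden inside the head after 5 to 11 mm of this travel; where exactly differs each time and can only be felt (the force then rises above the 6 N).
- collar_mouth (a point): Centre of the steel collar's upper face, where the flange comes to lie; z: the collar's axis, outward. At the start 50 mm from the pivot along that axis, 16 mm beyond head_top. Lip of outer radius 40 mm; tapered bore matching the cone with 1 to 2 mm of play: radius about 31 mm at the mouth, 17 mm at its lower end 58 mm deeper, open below.
- beaker: Clear glass beaker, 54 mm across, 70 mm high, standing on the worktop; bystander. Origin: centre of its underside.
- vial: Small glass vial with a screw cap, 27 mm across, 66 mm high; bystander. Origin: centre of its underside.
- sample_cup: Sample cup with a white screw lid, 62 mm across, 69 mm high; bystander. Origin: centre of its underside.

How it is judged:
On the way, in this order (a step that is already met when the one before it is completed fails the run):
1. the filter cone has been drawn clear of its stand (z of cone_flange in the frame of stand_a above 0.125 m and angle between stand_a's own z axis and vertical below 0.1 rad), for 0.05 s.
2. the filter cone is nested in the collar while the collar is still up (distance between cone_flange and collar_mouth below 0.01 m and value of joint collar below 0.004 m).
3. the cone, flush in the collar, has been pressed against the inner stop with over 10 N (value of joint collar above 0.004 m and contact force between filter_cone and port above 10 N and distance between cone_flange and collar_mouth below 0.003 m and angle between the z axis of filter_cone and the z axis of collar_mouth, either way round below 0.06 rad).
At the end, for the whole second after the job is handed in: The cone is let go and at rest in the collar: flange within 3 mm of the collar's face, axis within 0.06 rad of its axis; the collar at least 4 mm down; the head's rim within 8 mm of its start; both stands upright, the plug still in its own (distance between cone_flange and collar_mouth below 0.003 m and angle between the z axis of filter_cone and the z axis of collar_mouth, either way round below 0.06 rad and value of joint collar above 0.004 m and linear speed of filter_cone below 0.02 m/s and distance of head_top from where it was at the start of the episode below 0.008 m and angle between each of stand_a, stand_b's own z axis and vertical below 0.1 rad and distance between blank_plug and stand_b below 0.055 m); the robot touches nothing.
It fails at once if a stand is tipped (over 0.25 rad) (angle between any of stand_a, stand_b's own z axis and vertical above 0.25 rad).
It fails at once if the cone's stand is dragged or lifted over 50 mm from its place (distance of stand_a from where it was at the start of the episode above 0.05 m).
It fails at once if the cone is forced into the port with more than 70 N (contact force between filter_cone and port above 70 N).
It fails at once if the other stand, the plug, the beaker, the vial or the sample cup is moved over 30 mm (distance of any of stand_b, blank_plug, beaker, vial, sample_cup from where it was at the start of the episode above 0.03 m).
It fails at once if the head is swung (its rim moved over 15 mm) (distance of head_top from where it was at the start of the episode above 0.015 m).
It also fails if it takes over 45 s, if anything falls off the work surface, if the arm or the gripper's body presses on something with over 40 N, if the wrist force passes 120 N, or if a joint passes its speed limit or range.

## Robot

A 7-joint arm with a two-finger parallel gripper is mounted at the origin on a cart in front of the work surface, level with it; the furniture and walls round the work are solid. World frame = base frame: x ahead of the robot, y to its left, z up, the work surface at z = 0. Lengths are in m, angles in rad, forces in N, time in s.
With the tool pointing down it reaches from about 0.4 to 0.875 m from the base axis. Payload 19.3 kg.
Tool frame: the origin (TCP) lies midway between the tips of the shut fingers; the grasp point (between the pads) lies 19 mm behind it; z points along the fingers, y is the line along which they close (so a half turn about z gives the same grasp; the last joint's range is limited). The gripper opens to 85 mm and grips with 20 to 120 N. Pads are 22 mm wide; open, the fingers measure 114 mm over their backs; the gripper's body (76 mm by 85 mm) begins 54 mm behind the grasp point. The pads swing forward as they close: fully open they stand 13 mm farther back than shut.
Start: joints at [1.179, 0.521, -0.036, 1.599, 0.021, 1.021, -0.113], TCP at [0.198, -0.593, 0.231] pointing down, gripper open.
Joint ranges: [-2.91, 2.91], [-0.3, 2.13], [-1.5, 1.42], [0.17, 2.43], [-1.26, 4.41], [0.16, 1.93], [-2.52, 2.52]. Speed limits (rad/s): [1.89, 1.89, 2.39, 2.39, 3.01, 3.01, 3.01].

## Interface

Orientations are given as a rotation vector (axis times angle).
In Python, from station import bot gives the robot as it stands.
- The arm moves only by the tool arm_command, never from a script. Its argument "series" is a list of rows, each a list of 4 numbers: the shift along the tool's x, y, z in cm, then the turn about the tool's z in degrees. A call has 1 to 5 rows; each row shifts and turns the commanded pose from where the row before left it, along the tool's axes as they then stand; what a row does not reach is not made up. A row lasts 1/10 s, in which the tool goes at most 50 mm and 8.59 degrees, less where a joint would pass 70% of its speed; a pose out of reach is approached as far as the arm can. A call with a gripper value outside its range is refused whole. "grip" is the gripper's target within -1 to 1 (shut at 1, half-way at 0, fully open at -1), set as the call begins (left out, the last holds). The fingers move at their own pace and stop on an object; "squeeze" is the grip in N (left out, the last holds). Time passes only in rows, so rows that do not move let the fingers close. It gives the time, the measured TCP pose, the force, the opening and the grip force at its end, in the units of the state.
- bot.get_obs(): the state, without advancing time (a new reading comes with each control period).
- bot.grab_frame(name): name is "scene" or "top"; returns a dict with "color" (384x512x3 uint8, red, green, blue), "fx", "fy", "cx", "cy" (pixels), "k1" (the pictures are not rectified: a ray, as slopes to the right and down, at radius r is drawn at 1 + k1 r^2 times it, then the intrinsics apply), "R" (3x3) and "t" (3): a world point X has camera coordinates R X + t. Camera axes: x right, y down, z forward; pixel columns grow to the right and rows downward; lengths in m; the calibration is good to about 2 mm. A picture is of the moment at which its call begins. There is no depth.
- bot.sign_off(): hands the job in; it is judged then, once.
The state is a dict: "time_s": time; "joint_positions": joint angles; "dq": joint speeds; "joint_torque": joint torques, N m; "ee_pos": TCP position; "ee_rot": TCP orientation; "force": force on the tool from outside, world axes, zero at the start; "ft_torque": the same for the moment, N m; "width": finger opening in m; "grasp_force": force on a finger pad.
Only numpy, scipy, OpenCV 4.12 (cv2) and the standard library are available. Lean on these libraries where they do the work, as an engineer would, in place of code of your own. Each camera call takes 0.05 s, during which the arm holds its last target. There are 200 camera calls.

## Working session

There is one attempt and no reset: what is moved stays moved. The work goes in short steps, Python scripts to look and compute and a tool call to move; the robot and the scene stay as the last step left them, time stands still between calls to the robot, and variables do not carry over. Pictures are saved under pics/ and viewed, at most 10 in all, crops included, and the job is handed in when it is done.

Besides the shell and the picture viewer there is one more tool, called as a command line: name --pt "numbers of a row" for each row, then --argument value for the rest. arm_command: Moves the arm, as the interface text tells. Its arguments: {"type":"object","properties":{"series":{"type":"array","items":{"type":"array","items":{"type":"number"}}},"grip":{"type":"number"},"squeeze":{"type":"number"}},"required":["series"]}

```bash
ls; mkdir -p pics; python3 - <<'E'
from station import bot
import cv2,numpy as np,pickle
o=bot.get_obs();print({k:np.round(v,3) for k,v in o.items()})
for n in("scene","top"):
    f=bot.grab_frame(n);pickle.dump(f,open(n+".pkl","wb"))
    cv2.imwrite(f"pics/{n}0.png",f["color"][:,:,::-1])
    print(n,{k:np.round(f[k],3).tolist() for k in f if k!="color"}, -f["R"].T@f["t"])
E
```

```text
pics
{'time_s': np.float64(0.0), 'joint_positions': array([ 1.179,  0.522, -0.036,  1.6  ,  0.021,  1.021, -0.113]), 'dq': array([-0.002, -0.   , -0.001, -0.001, -0.   ,  0.001, -0.001]), 'joint_torque': array([-0.0000e+00, -9.2712e+01,  1.9800e+00, -3.6993e+01,  1.8000e-02,
        8.0000e-03, -0.0000e+00]), 'ee_pos': array([ 0.198, -0.593,  0.231]), 'ee_rot': array([-3.1  , -0.503,  0.   ]), 'force': array([0.77 , 1.223, 0.996]), 'ft_torque': array([-0.001,  0.031,  0.025]), 'grasp_force': np.float64(0.0), 'width': np.float64(0.086)}
scene {'fx': 482.158, 'fy': 482.158, 'cx': 256.098, 'cy': 188.799, 'k1': 0.021, 'R': [[-0.824, -0.567, -0.005], [-0.312, 0.461, -0.831], [0.474, -0.682, -0.557]], 't': [0.382, 0.281, 0.802]} [0.02282895 0.63466333 0.68195001]
top {'fx': 449.813, 'fy': 449.813, 'cx': 252.853, 'cy': 193.557, 'k1': 0.016, 'R': [[-0.016, -1.0, -0.001], [-0.993, 0.016, -0.116], [0.116, -0.001, -0.993]], 't': [-0.102, 0.552, 1.069]} [ 0.42234846 -0.10967094  1.12583416]
```

View pics/scene0.png

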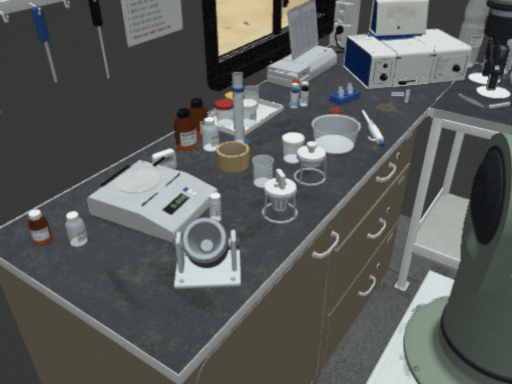

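View pics/top0.png

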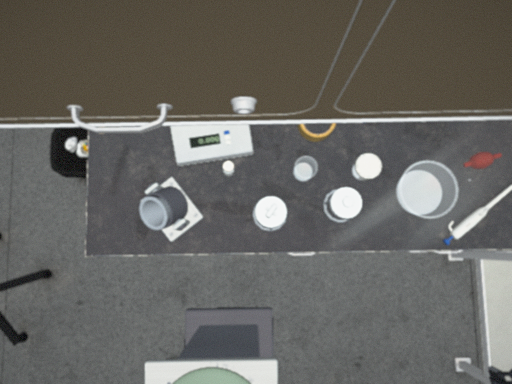

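The scene view shows the port at about (207,250), the cone with its tab at (280,195) and the plug at (311,160). In the top view the port is at (170,208), the cone at (270,212) and the plug at (343,204). Next I'll enlarge crops to measure from.

```bash
python3 - <<'E'
import cv2,pickle,numpy as np
s=pickle.load(open("scene.pkl","rb"))["color"][:,:,::-1];t=pickle.load(open("top.pkl","rb"))["color"][:,:,::-1]
# scene crop x165-305,y160-290 ; x5
c=cv2.resize(s[160:290,165:305],None,fx=5,fy=4.6*5/4.6,interpolation=cv2.INTER_CUBIC)[:600];
for i in range(0,140,20):cv2.putText(c,str(165+i),(i*5,10),0,.4,(0,255,255));cv2.line(c,(i*5,0),(i*5,600),(0,255,255),1) if 0 else cv2.line(c,(i*5,12),(i*5,20),(0,255,255),1)
for i in range(0,120,20):cv2.putText(c,str(160+i),(0,i*5+4),0,.4,(0,255,255))
cv2.imwrite("pics/s1.png",c)
c=cv2.resize(t[165:245,130:290],None,fx=5,fy=5,interpolation=cv2.INTER_CUBIC)
for i in range(0,160,20):cv2.putText(c,str(130+i),(i*5,10),0,.4,(0,255,255));cv2.line(c,(i*5,12),(i*5,20),(0,255,255),1)
for i in range(0,80,20):cv2.putText(c,str(165+i),(0,i*5+4),0,.4,(0,255,255))
cv2.imwrite("pics/t1.png",c)
E
```

```text
(no output)
```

View pics/s1.png

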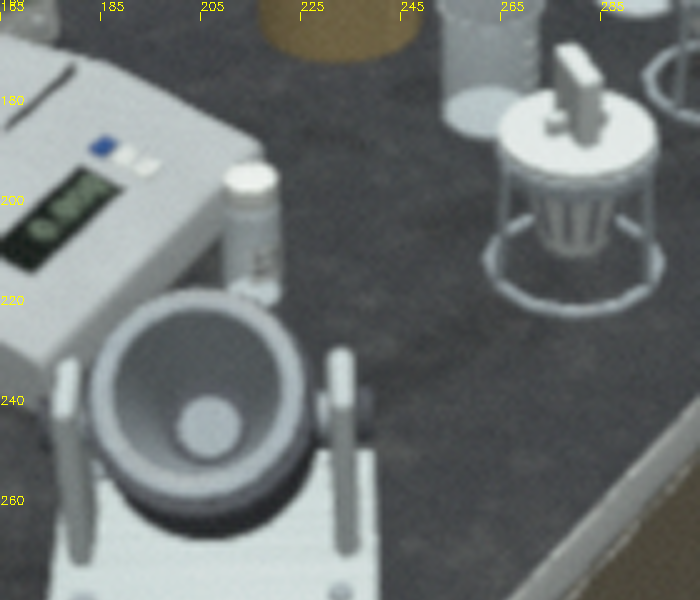

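View pics/t1.png

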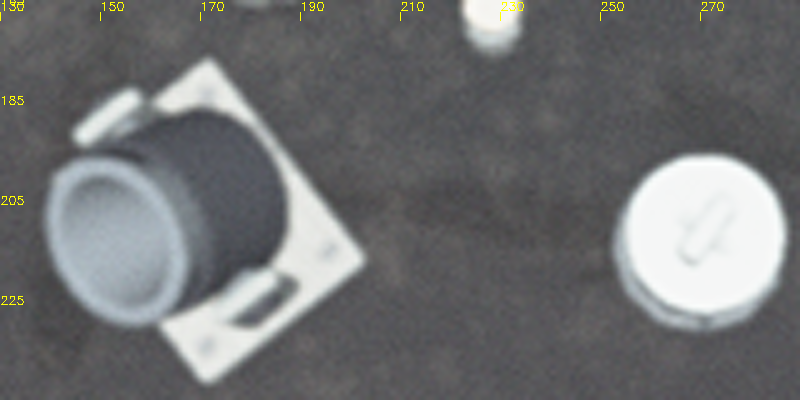

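The crops show the flange ellipse, the tab, the collar lip and the foot corners clearly. In the scene crop the lip spans x 90–306 and y 288–497. In the top crop the lip is centred near (117,241) and the flange near (706,233). I'll fit models to clicked contour points in both views.

```bash
cat > lib.py <<'E'
import numpy as np,pickle,cv2
from scipy.spatial.transform import Rotation as Rn
from scipy.optimize import least_squares
def load(n):return pickle.load(open(n+".pkl","rb"))
def proj(f,X):
    c=np.atleast_2d(X)@f["R"].T+f["t"];s=c[:,:2]/c[:,2:]
    s=s*(1+f["k1"]*(s**2).sum(1,keepdims=True));return s*[f["fx"],f["fy"]]+[f["cx"],f["cy"]]
S=load("scene");T=load("top")
sc=lambda p:(np.array(p,float)+.5)/5-.5+[165,160]
tc=lambda p:(np.array(p,float)+.5)/5-.5+[130,165]
A=np.linspace(0,2*np.pi,361)
def circ(c,R,r):return c+r*(np.c_[np.cos(A),np.sin(A),0*A]@R.T)
def cdist(f,c,R,r,P):
    q=proj(f,circ(c,R,r));d=np.linalg.norm(P[:,None]-q[None],axis=2);j=d.argmin(1)
    m=q.mean(0);s=np.sign(np.linalg.norm(P-m,axis=1)-np.linalg.norm(q[j]-m,axis=1));return s*d.min(1)
E
cat > fit.py <<'E'
from lib import *
# cone: x,y,z(flange top),yaw, tab top z
fs=sc([(498,132),(657,132),(640,105),(520,105),(502,145),(653,145)]);ft=tc([(627,233),(785,233),(706,153),(650,178),(762,178),(765,285)])
ts=sc([(565,45),(594,70)]) # top face long-centre ends (short edges)
tt=tc([(732,193),(690,260)])
def rc(p):
    x,y,z,w,h=p;I=np.eye(3);c=np.array([x,y,z]);u=np.array([np.sin(w)*-1,np.cos(w),0])*.017
    top=np.array([x,y,h]);e=np.array([top+u,top-u])
    return np.r_[cdist(S,c,I,.036,fs),cdist(T,c,I,.036,ft),(proj(S,e)-ts).ravel(),(proj(T,e)-tt).ravel()]
best=min((least_squares(rc,[.42,-.15,.078,w,.115]) for w in np.arange(0,6.28,.7)),key=lambda r:r.cost)
print("cone",best.x.round(4),"yawdeg",np.degrees(best.x[3]),best.fun.round(1))
ls=sc([(90,390),(306,395),(200,288),(200,497),(120,320),(280,325),(115,455),(285,455)])
lt=tc([(45,213),(75,165),(100,157),(137,325),(188,290),(60,275),(160,187),(95,312)])
li=sc([(112,390),(283,385),(195,308),(195,475)])
fc=tc([(208,57),(367,260),(207,383)])
def rp(p):
    x,y,w,a,L=p;Rf=Rn.from_euler("z",w).as_matrix();R=Rf@Rn.from_euler("y",-a).as_matrix()
    m=np.array([x,y,.07])+L*R[:,2];o=np.array([x,y,0])
    k=np.array([[.05,.065,.01],[.05,-.065,.01],[-.05,-.065,.01]])@Rf.T+o
    return np.r_[cdist(S,m,R,.04,ls),cdist(T,m,R,.04,lt),(proj(T,k)-fc).ravel(),50*(L-.05)/.05*0+ (L-.05)*500]
b=min((least_squares(rp,[.42,.1,w,.5,.05]) for w in np.arange(-3.1,3.1,.5)),key=lambda r:r.cost)
x,y,w,a,L=b.x;R=Rn.from_euler("z",w).as_matrix()@Rn.from_euler("y",-a).as_matrix()
print("port",b.x.round(4),"cost",b.cost);print(b.fun.round(1));print("mouth",(np.array([x,y,.07])+L*R[:,2]).round(4),"axis",R[:,2].round(4))
E
python3 fit.py
```

```text
cone [ 0.5028 -0.1526  0.0725 -2.1495  0.1124] yawdeg -123.15940886827056 [-0.   0.4  0.5 -0.7 -0.1  0.1  0.7  0.2  0.8  0.6  0.3  0.1 -0.5 -1.2
  0.1  1.2 -0.2  0.3  0.2 -0.4]
port [ 0.5182  0.0939 -0.9104  0.6757  0.0476] cost 4.627905151528101
[ 0.1  0.2 -1.   0.5 -0.2 -0.9 -0.4  0.7  0.6 -0.1  0.5 -0.2  1.2  0.7
  1.2  0.3 -0.3  0.  -0.2 -0.2 -0.1  0.6 -1.2]
mouth [0.5    0.1174 0.1071] axis [-0.3837  0.4939  0.7803]
```

```bash
cat > snap.py <<'E'
from lib import *
from scipy.ndimage import map_coordinates,gaussian_filter
def gray(f):return gaussian_filter(f["color"].astype(float).mean(2),.6)
G={id(S):gray(S),id(T):gray(T)}
def snap(f,c,R,r,w=2.5,thr=12,sel=None):
    q=proj(f,circ(c,R,r))[:-1:4];n=proj(f,circ(c,R,r*1.02))[:-1:4]-q;n/=np.linalg.norm(n,axis=1)[:,None]
    s=np.arange(-w,w+.01,.1);P=q[:,None]+n[:,None]*s[None,:,None]
    v=map_coordinates(G[id(f)],[P[...,1],P[...,0]],order=3);g=-np.gradient(v,.1,axis=1) # bright inside
    j=g.argmax(1);ok=(g.max(1)>thr)&(j>1)&(j<len(s)-2)
    return q[ok]+n[ok]*s[j[ok]][:,None]
from fit import best,b
p=best.x.copy();p[2]=.078
for i in range(6):
    c=p[:3];I=np.eye(3);a1=snap(S,c,I,.036);a2=snap(T,c,I,.036)
    f=lambda q:np.r_[cdist(S,q,I,.036,a1),cdist(T,q,I,.036,a2)]
    r=least_squares(f,p[:3],loss="soft_l1",f_scale=.4);p[:3]=r.x
print("flange top",p[:3].round(4),len(a1),len(a2),np.abs(f(p[:3])).mean())
for L0 in (None,.05):
  v=b.x.copy()
  def geo(v):
    x,y,w,a,L=v;L=L0 or L
    R=Rn.from_euler("z",w).as_matrix()@Rn.from_euler("y",-a).as_matrix();o=np.array([x,y,.07]);return o+L*R[:,2],o+.034*R[:,2],R
  for i in range(8):
    m,h,R=geo(v);a1=snap(S,m,R,.04);a2=snap(T,m,R,.04)
    f=lambda q:(lambda m,h,R:np.r_[cdist(S,m,R,.04,a1),cdist(T,m,R,.04,a2)])(*geo(q))
    from fit import rp
    r=least_squares(lambda q:np.r_[f(q),rp(np.r_[q[:4],q[4]])[-7:-1]],v,loss="soft_l1",f_scale=.4);v=r.x
  m,h,R=geo(v);print("port",v.round(4),len(a1),len(a2),np.abs(f(v)).mean().round(2),"mouth",m.round(4),"axis",R[:,2].round(3),rp(v)[-7:-1].round(1))
E
python3 snap.py
cat > st.py <<'E'
from lib import *
from station import bot
import sys
o=bot.get_obs();R=Rn.from_rotvec(o["ee_rot"]).as_matrix()
def to(x,y,z,yw):
    d=np.array([x,y,z])-o["ee_pos"];t=np.degrees(np.arctan2(R[1,1],R[0,1]))
    turn=-((yw-t+180)%360-180);print("t",o["time_s"].round(2),"tool shift cm",(R.T@d*100).round(2),"turn",turn.round(1),"yaw",t.round(1),"j",o["joint_positions"].round(2),"pos",o["ee_pos"].round(4),"F",o["force"].round(1))
if len(sys.argv)>1:to(*map(float,sys.argv[1:]))
E
python3 st.py .503 -.153 .25 57
```

```text
cone [ 0.5028 -0.1526  0.0725 -2.1495  0.1124] yawdeg -123.15940886827056 [-0.   0.4  0.5 -0.7 -0.1  0.1  0.7  0.2  0.8  0.6  0.3  0.1 -0.5 -1.2
  0.1  1.2 -0.2  0.3  0.2 -0.4]
port [ 0.5182  0.0939 -0.9104  0.6757  0.0476] cost 4.627905151528101
[ 0.1  0.2 -1.   0.5 -0.2 -0.9 -0.4  0.7  0.6 -0.1  0.5 -0.2  1.2  0.7
  1.2  0.3 -0.3  0.  -0.2 -0.2 -0.1  0.6 -1.2]
mouth [0.5    0.1174 0.1071] axis [-0.3837  0.4939  0.7803]
flange top [ 0.5024 -0.1519  0.074 ] 82 83 0.4060804362927473
port [ 0.5165  0.0975 -0.9134  0.627   0.0439] 86 90 0.21 mouth [0.5007 0.1179 0.1056] axis [-0.359  0.464  0.81 ] [-1.7  0.7 -1.6  0.6 -1.7  1.3]
port [ 0.5195  0.0932 -0.9146  0.703   0.0476] 87 90 0.58 mouth [0.4998 0.1188 0.1081] axis [-0.394  0.512  0.763] [ 0.1 -0.5  0.1 -0.6  0.   0.1]Traceback (most recent call last):
  File "st.py", line 8, in <module>
    if len(sys.argv)>1:to(*map(float,sys.argv[1:]))
                       ~~^^^^^^^^^^^^^^^^^^^^^^^^^^
  File "st.py", line 7, in to
    turn=-((yw-t+180)%360-180);print("t",o["time_s"].round(2),"tool shift cm",(R.T@d*100).round(2),"turn",turn.round(1),"yaw",t.round(1),"j",o["joint_positions"].round(2),"pos",o["ee_pos"].round(4),"F",o["force"].round(1))
                                         ^^^^^^^^^^^^^^^^^
AttributeError: 'float' object has no attribute 'round'
```

```bash
sed -i 's/turn.round(1)/np.round(turn,1)/;s/o\["time_s"\].round(2)/round(float(o["time_s"]),2)/' st.py
cat > joint.py <<'E'
from snap import *
from fit import fc
v=np.r_[.5024,-.1519,b.x[:3],.65,np.zeros(4)]
def geo2(v):
    R=Rn.from_euler("z",v[4]).as_matrix()@Rn.from_euler("y",-v[5]).as_matrix();o=np.array([v[2],v[3],.07]);return o+.05*R[:,2],R
I=np.eye(3)
for i in range(8):
    m,R=geo2(v);c=np.r_[v[:2],.078];dS,dT=v[6:8],v[8:10]
    def sn(f,d,*a):
        g=dict(f);g["cx"]+=d[0];g["cy"]+=d[1];G[id(g)]=G[id(f)];keep.append(g);return snap(g,*a)
    keep=[];P=[sn(S,dS,c,I,.036),sn(T,dT,c,I,.036),sn(S,dS,m,R,.04),sn(T,dT,m,R,.04)]
    def res(v,full=False):
        m,R=geo2(v);c=np.r_[v[:2],.078];Rf=Rn.from_euler("z",v[4]).as_matrix()
        k=np.array([[.05,.065,.01],[.05,-.065,.01],[-.05,-.065,.01]])@Rf.T+[v[2],v[3],0]
        d=[cdist(S,c,I,.036,P[0]-v[6:8]),cdist(T,c,I,.036,P[1]-v[8:10]),cdist(S,m,R,.04,P[2]-v[6:8]),cdist(T,m,R,.04,P[3]-v[8:10]),2*(proj(T,k)+v[8:10]-fc).ravel(),3*v[6:10]]
        return d if full else np.concatenate(d)
    r=least_squares(res,v,loss="soft_l1",f_scale=.4);v=r.x
print(v.round(4),[np.abs(x).mean().round(2) for x in res(v,True)]);m,R=geo2(v);print("mouth",m.round(4),"axis",R[:,2].round(4))
np.savez("geo.npz",m=m,R=R,c=v[:2],sh=v[6:10])
E
python3 joint.py|tail -3; python3 st.py .502 -.152 .25 57
```

```text
[ 0.5022 -0.1516  0.5184  0.0939 -0.9174  0.6439  0.0534  1.5655  0.155
 -0.2075] [np.float64(0.18), np.float64(0.56), np.float64(0.32), np.float64(0.22), np.float64(0.4), np.float64(1.49)]
mouth [0.5002 0.1178 0.11  ] axis [-0.3649  0.4767  0.7997]
t 0.1 tool shift cm [ 42.82 -32.18  -1.89] turn -128.6 yaw -71.6 j [ 1.18  0.52 -0.04  1.6   0.02  1.02 -0.11] pos [ 0.1976 -0.5926  0.2308] F [ 0.2  0.5 -0.2]
```

arm_command --pt "3.5 -2.6 -0.2 0" --pt "3.5 -2.6 -0.2 0" --pt "3.5 -2.6 -0.2 0" --pt "3.5 -2.6 -0.2 0" --pt "3.5 -2.6 -0.2 0"

```text
time_s: 0.6
ee_pos: [0.3232, -0.4126, 0.2412]
ee_rot: [-3.101, -0.503, 0.0]
force: [1.4, 0.1, 0.5]
width: 0.0854
grasp_force: 0.0
```

arm_command --pt "3.5 -2.6 -0.2 0" --pt "3.5 -2.6 -0.2 0" --pt "3.5 -2.6 -0.2 0" --pt "3.5 -2.6 -0.2 0" --pt "3.5 -2.6 -0.2 0"

```text
time_s: 1.1
ee_pos: [0.4481, -0.234, 0.2513]
ee_rot: [-3.101, -0.503, 0.0]
force: [0.4, -1.3, 0.4]
width: 0.0851
grasp_force: 0.0
```

arm_command --pt "0 0 0 -8.5" --pt "0 0 0 -8.5" --pt "0 0 0 -8.5" --pt "0 0 0 -8.5" --pt "0 0 0 -8.5"

```text
time_s: 1.6
ee_pos: [0.4473, -0.2355, 0.2511]
ee_rot: [-2.702, -1.601, 0.0]
force: [0.5, 0.1, 0.2]
width: 0.0852
grasp_force: 0.0
```

arm_command --pt "0 0 0 -8.5" --pt "0 0 0 -8.5" --pt "0 0 0 -8.5" --pt "0 0 0 -8.5" --pt "0 0 0 -8.5"

```text
time_s: 2.1
ee_pos: [0.4473, -0.2355, 0.2511]
ee_rot: [-1.939, -2.472, 0.0]
force: [0.2, 0.3, 1.3]
width: 0.0851
grasp_force: 0.0
```

arm_command --pt "0 0 0 -8.5" --pt "0 0 0 -8.5" --pt "0 0 0 -8.5" --pt "0 0 0 -8.5" --pt "0 0 0 -8.5"

```text
time_s: 2.6
ee_pos: [0.4473, -0.2356, 0.2511]
ee_rot: [-0.911, -3.006, -0.0]
force: [0.2, 0.3, 0.2]
width: 0.0854
grasp_force: 0.0
```

```bash
python3 st.py .502 -.152 .18 57
```

```text
t 2.6 tool shift cm [0.09 9.99 7.11] turn -0.7 yaw 56.3 j [ 0.86  0.36 -0.63  1.86  0.25  1.    1.1 ] pos [ 0.4473 -0.2356  0.2511] F [0.2 0.3 0.2]
```

arm_command --pt "0 3.3 2.3 -0.7" --pt "0 3.3 2.4 0" --pt "0.1 3.4 2.4 0" --pt "0 0 0 0" --grip -0.3

```text
time_s: 3.0
ee_pos: [0.5025, -0.1472, 0.1777]
ee_rot: [-0.893, -3.008, -0.004]
force: [-1.0, -0.1, 0.6]
width: 0.0555
grasp_force: 0.0
```

```bash
python3 st.py .502 -.152 .086 57; python3 - <<'E'
from station import bot
import cv2,numpy as np
s=bot.grab_frame("scene")["color"][:,:,::-1];t=bot.grab_frame("top")["color"][:,:,::-1]
a=cv2.resize(s[110:230,225:345],(480,480),interpolation=cv2.INTER_CUBIC);c=cv2.resize(t[170:250,230:310],(320,320),interpolation=cv2.INTER_CUBIC)
im=np.zeros((480,800,3),np.uint8);im[:,:480]=a;im[:320,480:]=c;cv2.imwrite("pics/a2.png",im)
E
```

```text
t 3.0 tool shift cm [-0.26 -0.45  9.17] turn -0.1 yaw 56.9 j [ 0.63  0.49 -0.61  1.89  0.36  0.87  0.83] pos [ 0.5025 -0.1472  0.1777] F [-1.  -0.1  0.6]
```

View pics/a2.png

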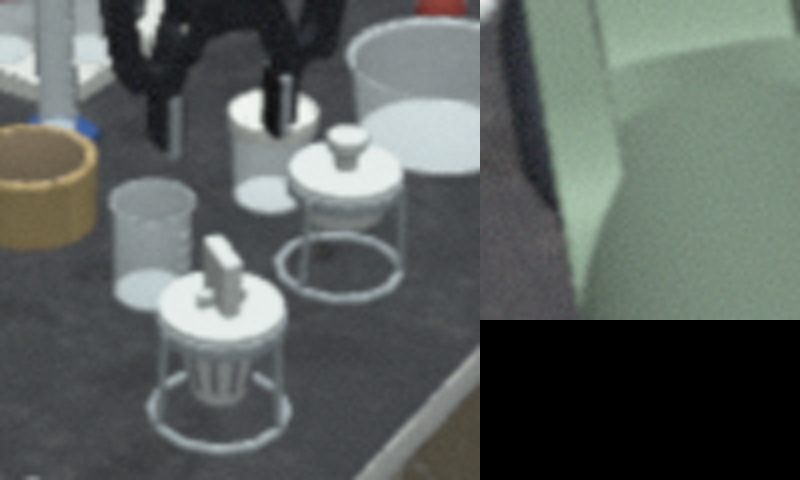

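The scene view shows the fingers astride the tab, tips near (170,150) and (280,130) in the crop and the tab at (222,260). The arm hides the top view. I'll descend.

arm_command --pt "0 0 1.5 0" --pt "0 0 1.5 0" --pt "0 0 1.5 0" --pt "0 0 0 0" --pt "0 0 0 0"

```text
time_s: 3.6
ee_pos: [0.5019, -0.1521, 0.1356]
ee_rot: [-0.903, -3.009, 0.0]
force: [0.4, 0.5, 0.0]
width: 0.0554
grasp_force: 0.0
```

```bash
python3 st.py .502 -.152 .086 57
```

```text
t 3.6 tool shift cm [-0.    0.01  4.96] turn -0.4 yaw 56.6 j [ 0.61  0.55 -0.58  1.93  0.42  0.78  0.79] pos [ 0.5019 -0.1521  0.1356] F [0.4 0.5 0. ]
```

arm_command --pt "0 0 1.6 0" --pt "0 0 1.6 0" --pt "0 0 1.2 0" --pt "0 0 0.5 0" --pt "0 0 0 0"

```text
time_s: 4.1
ee_pos: [0.5019, -0.1517, 0.0862]
ee_rot: [-0.902, -3.009, -0.0]
force: [0.1, -0.4, -0.8]
width: 0.0553
grasp_force: 0.0
```

arm_command --pt "0 0 0 0" --pt "0 0 0 0" --pt "0 0 0 0" --pt "0 0 0 0" --pt "0 0 0 0" --grip 0.5

```text
time_s: 4.6
ee_pos: [0.502, -0.1518, 0.0864]
ee_rot: [0.902, 3.009, -0.0]
force: [0.3, -0.1, 0.6]
width: 0.0212
grasp_force: 0.0
```

arm_command --pt "0 0 0 0" --pt "0 0 0 0" --pt "0 0 0 0" --pt "0 0 0 0" --pt "0 0 0 0" --grip 1 --squeeze 30

```text
time_s: 5.1
ee_pos: [0.5019, -0.1517, 0.0863]
ee_rot: [-0.902, -3.009, -0.0]
force: [0.9, 0.7, -2.1]
width: 0.0115
grasp_force: 35.8
```

arm_command --pt "0 0 -0.8 0" --pt "0 0 -1.2 0" --pt "0 0 -1.5 0" --pt "0 0 -1.5 0" --pt "0 0 -1.5 0"

```text
time_s: 5.6
ee_pos: [0.5021, -0.1518, 0.1531]
ee_rot: [0.902, 3.008, -0.0]
force: [0.0, 0.8, -1.7]
width: 0.012
grasp_force: 35.8
```

arm_command --pt "0 0 -2 0" --pt "0 0 -2 0" --pt "0 0 -2 0" --pt "0 0 -2 0" --pt "0 0 0 0"

```text
time_s: 6.1
ee_pos: [0.503, -0.1519, 0.2345]
ee_rot: [0.901, 3.005, -0.0]
force: [-0.5, 0.7, -2.8]
width: 0.0112
grasp_force: 35.9
```

```bash
python3 - <<'E'
from lib import *
g=np.load("geo.npz");m,R=g["m"],g["R"];x=R[:,0];a=np.degrees(np.arctan2(R[1,1],R[0,1]))
print("port y yaw",a,"xf",x,R[:,2])
E
python3 st.py .48 .11 .24 37.4;python3 - <<'E'
from station import bot
import cv2,numpy as np
s=bot.grab_frame("scene")["color"][:,:,::-1]
cv2.imwrite("pics/a3.png",cv2.resize(s[90:270,150:350],(800,720),interpolation=cv2.INTER_CUBIC)[:600])
E
```

```text
port y yaw 37.43584156560078 xf [ 0.48614074 -0.63502201  0.60034509] [-0.36493337  0.47669473  0.79974106]
t 6.1 tool shift cm [16.32 20.6  -0.6 ] turn 19.2 yaw 56.6 j [ 0.67  0.42 -0.65  1.84  0.3   0.98  0.89] pos [ 0.503  -0.1519  0.2345] F [-0.5  0.7 -2.8]
```

View pics/a3.png

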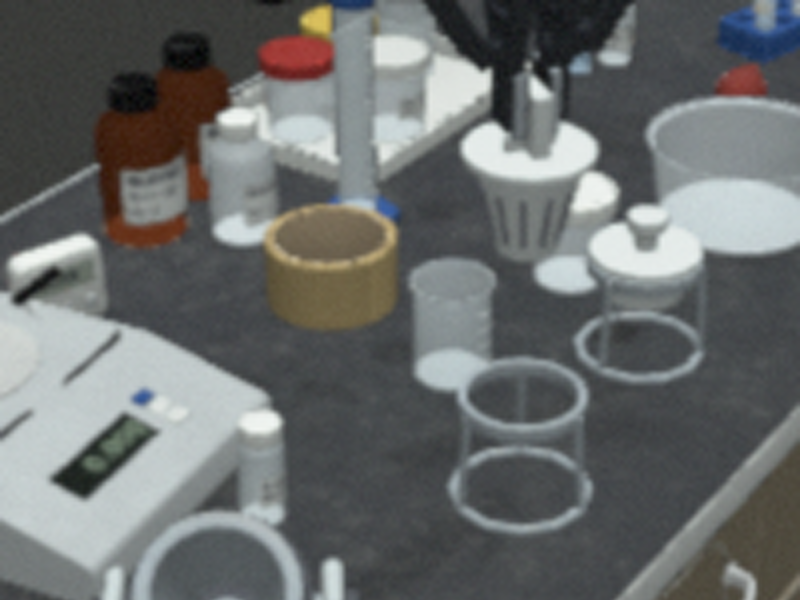

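The cone hangs freely with its flange at (530,150) in the crop, and stand_a is upright and unmoved at (523,450). The tool can't be tilted by command, so the cone has to pivot between the pads. The low side of the collar bore will turn it as I move. I'll plan that path in the slant plane.

```bash
cat > plan.py <<'E'
from lib import *
g=np.load("geo.npz");M,Rm=g["m"],g["R"];a=np.arccos(Rm[2,2]);e=np.array([Rm[0,2],Rm[1,2]]);e/=np.linalg.norm(e)
ax=np.array([np.sin(a),np.cos(a)]);pr=np.array([np.cos(a),-np.sin(a)])
lip=31*pr;low=-58*ax+17*pr;d=(low-lip)/np.linalg.norm(low-lip);hl=-31*pr
def rot(v,t):return np.array([v[0]*np.cos(t)+v[1]*np.sin(t),-v[0]*np.sin(t)+v[1]*np.cos(t)])
H=88.3
def cfg(t,th):
    C=lip+t*d;P=C+rot(np.array([-16,H]),th)
    # high lip in cone frame
    q=rot(hl-P,-th)+[0,H];clr=-q[0]-(16+q[1]*14/55)   # left-wall clearance
    return P,clr
def tcp(P):return np.r_[M[:2]+e*P[0]/1e3,M[2]+P[1]/1e3-.019]
if __name__=="__main__":
    print("a",a,"final P",ax*(H-55),tcp(ax*(H-55)).round(4))
    for t,th in [(3,0),(4,.15),(6,.3),(8,.45),(10,.6),(12,a),(30,a),(50,a),(57,a)]:
        P,c=cfg(t,th);print(t,round(th,2),P.round(1),"clr",c.round(1),tcp(P).round(4))
E
python3 plan.py; python3 st.py .49 .12 .25 37.4
```

```text
a 0.6439325454227346 final P [19.99149161 26.63137742] [0.488  0.1336 0.1176]
3 0 [ 6.5 67.8] clr 5.3 [0.4962 0.1229 0.1588]
4 0.15 [19.1 68.5] clr 11.7 [0.4886 0.1329 0.1595]
6 0.3 [31.  66.7] clr 16.5 [0.4813 0.1424 0.1576]
8 0.45 [42.6 62.8] clr 20.6 [0.4743 0.1516 0.1538]
10 0.6 [53.7 56.9] clr 24.0 [0.4675 0.1604 0.1479]
12 0.64 [55.8 54. ] clr 24.2 [0.4663 0.162  0.145 ]
30 0.64 [41.9 42.5] clr 15.5 [0.4747 0.151  0.1335]
50 0.64 [26.4 29.8] clr 5.9 [0.4841 0.1388 0.1208]
57 0.64 [21.  25.3] clr 2.5 [0.4874 0.1345 0.1163]
t 6.15 tool shift cm [15.99 22.03 -1.74] turn 19.2 yaw 56.6 j [ 0.67  0.42 -0.65  1.84  0.3   0.98  0.88] pos [ 0.5024 -0.1519  0.2329] F [ 0.1 -0.7 -2.2]
```

arm_command --pt "0 0 0 6.4" --pt "0 0 0 6.4" --pt "0 0 0 6.4" --pt "1.5 1.2 0 0" --pt "2.5 1.8 0 0"

```text
time_s: 6.65
ee_pos: [0.5009, -0.1025, 0.2306]
ee_rot: [-1.395, -2.814, 0.001]
force: [0.8, 0.1, -2.2]
width: 0.0113
grasp_force: 35.8
```

arm_command --pt "3 2.3 0 0" --pt "3 2.3 0 0" --pt "3 2.3 0 0" --pt "3 2.3 0 0" --pt "3 2.2 0 0"

```text
time_s: 7.15
ee_pos: [0.5002, 0.0881, 0.2308]
ee_rot: [-1.391, -2.816, 0.001]
force: [0.5, -0.3, -0.8]
width: 0.0114
grasp_force: 35.8
```

arm_command --pt "2 1.4 0.5 0" --pt "0.9 0.5 0.8 0" --pt "0 0 0 0" --pt "0 0 0 0"

```text
time_s: 7.55
ee_pos: [0.4981, 0.12, 0.2179]
ee_rot: [-1.392, -2.816, 0.002]
force: [0.4, -0.1, -1.4]
width: 0.0119
grasp_force: 35.8
```

```bash
python3 st.py .4962 .1229 .1588 37.4; python3 - <<'E'
from lib import *
import pickle
from station import bot
o=bot.get_obs();f=bot.grab_frame("scene");pickle.dump(f,open("s4.pkl","wb"))
im=f["color"][:,:,::-1].copy();g=np.load("geo.npz");sh=g["sh"][:2]
im=cv2.resize(im[150:300,120:300],(720,600),interpolation=cv2.INTER_CUBIC)
def dr(c,R,r,col):
    q=(proj(f,circ(c,R,r))+sh-[120,150]+.5)*4-.5;cv2.polylines(im,[q.astype(int)],True,col,1)
p=o["ee_pos"]+[0,0,.019]
dr(p-[0,0,.0273],np.eye(3),.036,(0,0,255));dr(p-[0,0,.0883],np.eye(3),.016,(0,0,255));dr(g["m"],g["R"],.04,(0,255,0));dr(g["m"],g["R"],.031,(0,255,0))
cv2.imwrite("pics/a4.png",im)
E
```

```text
t 7.55 tool shift cm [0.34 0.03 5.91] turn -0.0 yaw 37.4 j [ 0.14  0.42 -0.64  1.88  0.31  0.94  0.01] pos [0.4981 0.12   0.2179] F [ 0.4 -0.1 -1.4]
```

View pics/a4.png

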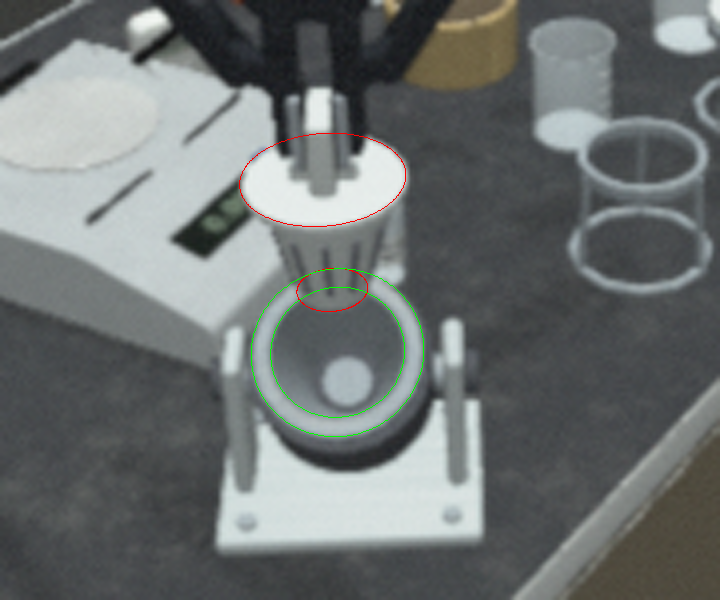

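The predicted flange (red) and collar (green) outlines match the picture to within about 1 px: flange centre (323,181), mouth centre (338,352). Lowering the small end into the mouth now.

arm_command --pt "0.1 0 1.5 0" --pt "0.1 0 1.5 0" --pt "0.1 0 1.3 0" --pt "0 0 0.8 0" --pt "0 0 0 0" --squeeze 20

```text
time_s: 8.1
ee_pos: [0.4962, 0.123, 0.1665]
ee_rot: [-1.391, -2.816, 0.001]
force: [0.4, 1.2, -0.8]
width: 0.012
grasp_force: 35.7
```

arm_command --pt "0 0 0.4 0" --pt "0 0 0.3 0" --pt "0 0 0 0"

```text
time_s: 8.4
ee_pos: [0.4965, 0.1236, 0.1602]
ee_rot: [1.391, 2.817, -0.0]
force: [-0.5, -0.8, -0.7]
width: 0.0116
grasp_force: 35.8
```

```bash
python3 st.py .4886 .1329 .1595 37.4
```

```text
t 8.4 tool shift cm [ 1.22 -0.06  0.07] turn 0.0 yaw 37.4 j [ 0.09  0.5  -0.6   1.94  0.38  0.82 -0.06] pos [0.4965 0.1236 0.1602] F [-0.5 -0.8 -0.7]
```

arm_command --pt "0.3 0 0 0" --pt "0.3 0 0 0" --pt "0.3 0 0.1 0" --pt "0.3 0 0.1 0" --pt "0 0 0 0"

```text
time_s: 8.9
ee_pos: [0.4897, 0.1332, 0.1589]
ee_rot: [1.39, 2.815, 0.001]
force: [1.6, -3.5, 6.4]
width: 0.0116
grasp_force: 37.3
```

```bash
python3 st.py .4813 .1424 .1576 37.4
```

```text
t 8.9 tool shift cm [ 1.23 -0.11  0.12] turn 0.0 yaw 37.4 j [ 0.07  0.49 -0.6   1.95  0.38  0.81 -0.09] pos [0.4897 0.1332 0.1589] F [ 1.6 -3.5  6.4]
```

arm_command --pt "0.3 0 0 0" --pt "0.3 0 0 0" --pt "0.3 0 0.1 0" --pt "0 0 0 0"

```text
time_s: 9.3
ee_pos: [0.4841, 0.1405, 0.1579]
ee_rot: [1.39, 2.815, 0.001]
force: [1.2, -3.6, 8.1]
width: 0.0113
grasp_force: 38.1
```

```bash
python3 st.py .4743 .1516 .1538 37.4; cat > view.py <<'E'
from lib import *
import sys
from plan import *
from station import bot
def view(name,th):
    o=bot.get_obs();f=bot.grab_frame("scene");im=f["color"][:,:,::-1].copy();sh=g["sh"][:2]
    im=cv2.resize(im[150:290,130:270],(600,600),interpolation=cv2.INTER_CUBIC);k=600/140
    def dr(c,R,r,col):
        q=(proj(f,circ(c,R,r))+sh-[130,150]+.5)*k-.5;cv2.polylines(im,[q.astype(int)],True,col,1)
    p=o["ee_pos"]+[0,0,.019];Rc=Rn.from_euler("z",np.arctan2(Rm[1,0],Rm[0,0])).as_matrix()@Rn.from_euler("y",-th).as_matrix()
    dr(p-.0273*Rc[:,2],Rc,.036,(0,0,255));dr(M,Rm,.04,(0,255,0))
    cv2.imwrite(f"pics/{name}.png",im)
view(sys.argv[1],float(sys.argv[2]))
E
python3 view.py a5 .28
```

```text
t 9.3 tool shift cm [ 1.48 -0.11  0.41] turn 0.0 yaw 37.4 j [ 0.06  0.49 -0.6   1.96  0.38  0.8  -0.11] pos [0.4841 0.1405 0.1579] F [ 1.2 -3.6  8.1]
```

View pics/a5.png

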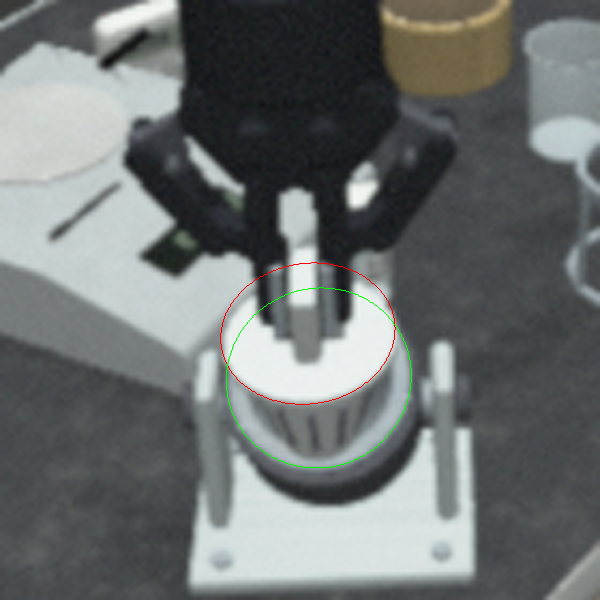

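The flange tilts with the red prediction for 0.28 rad (low edge at row 404), so the pivoting works. I'll keep sweeping, slightly higher.

arm_command --pt "0.4 0 0 0" --pt "0.4 0 0 0" --pt "0.3 0 0.1 0" --pt "0.3 0 0.1 0" --pt "0 0 0 0"

```text
time_s: 9.85
ee_pos: [0.4749, 0.1523, 0.1555]
ee_rot: [1.39, 2.817, 0.001]
force: [-1.6, 2.4, 3.6]
width: 0.0116
grasp_force: 37.6
```

```bash
python3 st.py .4675 .1604 .1489 37.4
```

```text
t 9.85 tool shift cm [ 1.09 -0.1   0.66] turn 0.1 yaw 37.5 j [ 0.03  0.49 -0.61  1.98  0.38  0.79 -0.14] pos [0.4749 0.1523 0.1555] F [-1.6  2.4  3.6]
```

```bash
cat > tilt.py <<'E'
from plan import *
from station import bot
from scipy.ndimage import map_coordinates,gaussian_filter
o=bot.get_obs();sh=g["sh"][:2];f=bot.grab_frame("scene");G=gaussian_filter(f["color"].astype(float).mean(2),.6)
Rf=Rn.from_euler("z",np.arctan2(Rm[1,0],Rm[0,0])).as_matrix();p=o["ee_pos"]+[0,0,.019]
def score(th,dh=0,dy=0):
    R=Rf@Rn.from_euler("y",-th).as_matrix();c=p-(.0273+dh)*R[:,2]+dy*R[:,0]
    h=lambda r:(lambda q:map_coordinates(G,[q[:,1],q[:,0]],order=1))(proj(f,circ(c,R,r))+sh)
    return np.clip(h(.034)-h(.0385),0,80).mean()
r=[(score(t,d,y),t,d*1e3,y*1e3) for t in np.arange(-.1,.9,.02) for d in np.arange(-.004,.0045,.002) for y in np.arange(-.004,.0045,.002)]
r.sort(reverse=True);print([tuple(np.round(x,2)) for x in r[:6]])
F=o["force"];s=(p-M)[:2]@e*1e3;print("P s,z",round(s,1),round((p-M)[2]*1e3,1),"lat",((p-M)@Rm[:,1]*1e3).round(1),"F",F.round(1),"Fs",(F[:2]@e).round(1))
E
python3 tilt.py
```

```text
[(np.float64(54.31), np.float64(0.24), np.float64(4.0), np.float64(4.0)), (np.float64(54.28), np.float64(0.22), np.float64(4.0), np.float64(4.0)), (np.float64(54.18), np.float64(0.26), np.float64(4.0), np.float64(4.0)), (np.float64(53.37), np.float64(0.2), np.float64(4.0), np.float64(4.0)), (np.float64(53.36), np.float64(0.2), np.float64(2.0), np.float64(4.0)), (np.float64(53.23), np.float64(0.18), np.float64(2.0), np.float64(4.0))]
P s,z 42.8 64.5 lat 1.0 F [-1.6  2.4  3.6] Fs 2.9
```

```bash
python3 view.py a6 .25
```

```text
(no output)
```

View pics/a6.png

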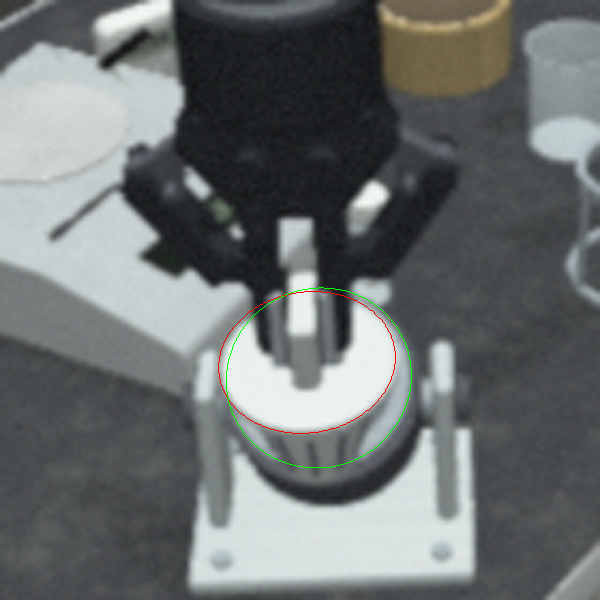

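The tilt is only about 0.2–0.25 rad: the flange's low edge is at row 433 and the small end sits at the lip near (320,465). So the end slipped over the lip. I'll lift, re-measure the tilt, and re-enter deeper.

arm_command --pt "0 0 -1 0" --pt "0 0 -1.5 0" --pt "-0.8 0 -1.5 0" --pt "-0.8 0 0 0" --pt "0 0 0 0"

```text
time_s: 10.45
ee_pos: [0.4855, 0.1374, 0.1953]
ee_rot: [1.394, 2.815, -0.0]
force: [-0.9, -0.0, -1.3]
width: 0.0116
grasp_force: 36.9
```

```bash
python3 tilt.py; python3 - <<'E'
from plan import *
for th in (.15,.2,.25,.3):
  for t in (10,15,20,25):
    P,c=cfg(t,th);print(th,t,P.round(1),c.round(1))
E
```

```text
[(np.float64(53.16), np.float64(0.18), np.float64(2.0), np.float64(4.0)), (np.float64(53.11), np.float64(0.16), np.float64(2.0), np.float64(4.0)), (np.float64(52.87), np.float64(0.2), np.float64(2.0), np.float64(4.0)), (np.float64(52.82), np.float64(0.18), np.float64(0.0), np.float64(2.0)), (np.float64(52.72), np.float64(0.16), np.float64(0.0), np.float64(2.0)), (np.float64(52.57), np.float64(0.2), np.float64(0.0), np.float64(2.0))]
P s,z 24.5 104.3 lat 0.3 F [-0.9 -0.  -1.3] Fs 0.5
0.15 10 [14.5 64.7] 6.5
0.15 15 [10.6 61.5] 2.3
0.15 20 [ 6.7 58.4] -2.0
0.15 25 [ 2.9 55.2] -6.3
0.2 10 [18.9 64.7] 8.9
0.2 15 [15.1 61.6] 4.8
0.2 20 [11.2 58.4] 0.7
0.2 25 [ 7.4 55.2] -3.5
0.25 10 [23.4 64.5] 11.2
0.25 15 [19.6 61.4] 7.3
0.25 20 [15.7 58.2] 3.3
0.25 25 [11.9 55. ] -0.7
0.3 10 [27.9 64.1] 13.4
0.3 15 [24.  60.9] 9.6
0.3 20 [20.2 57.7] 5.8
0.3 25 [16.3 54.6] 2.0
```

arm_command --pt "-0.8 0 0.5 0" --pt "0 0 1.2 0" --pt "0 0 1.1 0" --pt "0 0 0.8 0" --pt "0 0 0 0"

```text
time_s: 11.0
ee_pos: [0.4889, 0.1324, 0.1578]
ee_rot: [-1.389, -2.815, 0.002]
force: [0.7, -0.4, -1.9]
width: 0.0114
grasp_force: 36.8
```

arm_command --pt "0 0 0.3 0" --pt "0 0 0.3 0" --pt "0 0 0 0"

```text
time_s: 11.3
ee_pos: [0.4897, 0.1324, 0.1532]
ee_rot: [-1.391, -2.817, 0.0]
force: [0.8, -0.7, -1.2]
width: 0.0112
grasp_force: 36.8
```

```bash
python3 tilt.py
```

```text
[(np.float64(54.74), np.float64(0.22), np.float64(4.0), np.float64(4.0)), (np.float64(54.65), np.float64(0.2), np.float64(4.0), np.float64(4.0)), (np.float64(54.54), np.float64(0.24), np.float64(4.0), np.float64(4.0)), (np.float64(54.19), np.float64(0.18), np.float64(4.0), np.float64(4.0)), (np.float64(54.15), np.float64(0.26), np.float64(4.0), np.float64(4.0)), (np.float64(54.08), np.float64(0.16), np.float64(2.0), np.float64(4.0))]
P s,z 18.0 62.2 lat 0.6 F [ 0.8 -0.7 -1.2] Fs -1.0
```

arm_command --pt "0 0 0.2 0" --pt "0 0 0.1 0" --pt "0.4 0 -0.1 0" --pt "0.4 0 -0.1 0" --pt "0 0 0 0"

```text
time_s: 11.85
ee_pos: [0.4848, 0.1392, 0.1527]
ee_rot: [1.39, 2.817, 0.0]
force: [1.2, -3.1, 6.2]
width: 0.0111
grasp_force: 37.9
```

```bash
python3 tilt.py
```

```text
[(np.float64(57.33), np.float64(0.28), np.float64(4.0), np.float64(4.0)), (np.float64(57.24), np.float64(0.26), np.float64(4.0), np.float64(4.0)), (np.float64(57.08), np.float64(0.24), np.float64(2.0), np.float64(4.0)), (np.float64(56.71), np.float64(0.3), np.float64(4.0), np.float64(4.0)), (np.float64(56.69), np.float64(0.26), np.float64(2.0), np.float64(4.0)), (np.float64(56.58), np.float64(0.22), np.float64(2.0), np.float64(4.0))]
P s,z 26.4 61.7 lat 0.8 F [ 1.2 -3.1  6.2] Fs -3.2
```

arm_command --pt "0.35 0 0 0" --pt "0.35 0 0 0" --pt "0.35 0 0.1 0" --pt "0.35 0 0.1 0" --pt "0 0 0 0"

```text
time_s: 12.4
ee_pos: [0.476, 0.1506, 0.1504]
ee_rot: [-1.39, -2.817, -0.0]
force: [0.5, -1.2, 4.8]
width: 0.0115
grasp_force: 39.0
```

```bash
python3 tilt.py
```

```text
[(np.float64(59.49), np.float64(0.44), np.float64(4.0), np.float64(4.0)), (np.float64(59.26), np.float64(0.42), np.float64(4.0), np.float64(4.0)), (np.float64(58.98), np.float64(0.4), np.float64(2.0), np.float64(4.0)), (np.float64(58.81), np.float64(0.42), np.float64(2.0), np.float64(4.0)), (np.float64(58.52), np.float64(0.46), np.float64(4.0), np.float64(4.0)), (np.float64(58.29), np.float64(0.38), np.float64(0.0), np.float64(4.0))]
P s,z 40.7 59.4 lat 0.8 F [ 0.5 -1.2  4.8] Fs -1.3
```

Tilt is now about 0.43 and still following. Continuing.

arm_command --pt "0.3 -0.02 0.05 0" --pt "0.3 -0.02 0.1 0" --pt "0.3 -0.02 0.1 0" --pt "0.3 0 0.15 0" --pt "0 0 0 0"

```text
time_s: 12.95
ee_pos: [0.4683, 0.1597, 0.1463]
ee_rot: [-1.39, -2.817, -0.001]
force: [3.0, -2.2, 5.1]
width: 0.0118
grasp_force: 40.1
```

```bash
python3 tilt.py
```

```text
[(np.float64(54.44), np.float64(0.58), np.float64(4.0), np.float64(4.0)), (np.float64(54.35), np.float64(0.56), np.float64(2.0), np.float64(4.0)), (np.float64(54.26), np.float64(0.54), np.float64(2.0), np.float64(4.0)), (np.float64(54.24), np.float64(0.52), np.float64(0.0), np.float64(4.0)), (np.float64(54.1), np.float64(0.56), np.float64(4.0), np.float64(4.0)), (np.float64(53.98), np.float64(0.54), np.float64(0.0), np.float64(4.0))]
P s,z 52.7 55.3 lat 0.3 F [ 3.  -2.2  5.1] Fs -3.6
```

arm_command --pt "0.3 0 0.2 0" --pt "-0.1 0 0.2 0" --pt "-0.3 0 0.25 0" --pt "-0.3 0 0.25 0" --pt "0 0 0 0"

```text
time_s: 13.5
ee_pos: [0.4711, 0.1555, 0.137]
ee_rot: [-1.392, -2.816, 0.001]
force: [3.7, -3.1, 1.4]
width: 0.0116
grasp_force: 40.2
```

```bash
python3 tilt.py
```

```text
[(np.float64(56.32), np.float64(0.56), np.float64(0.0), np.float64(4.0)), (np.float64(56.3), np.float64(0.54), np.float64(0.0), np.float64(4.0)), (np.float64(56.21), np.float64(0.58), np.float64(2.0), np.float64(4.0)), (np.float64(56.14), np.float64(0.56), np.float64(2.0), np.float64(4.0)), (np.float64(56.11), np.float64(0.52), np.float64(-2.0), np.float64(4.0)), (np.float64(55.99), np.float64(0.6), np.float64(4.0), np.float64(4.0))]
P s,z 47.6 46.0 lat -0.2 F [ 3.7 -3.1  1.4] Fs -4.7
```

arm_command --pt "-0.3 0.01 0.22 0" --pt "-0.3 0.01 0.22 0" --pt "-0.3 0 0.22 0" --pt "-0.3 0 0.22 0" --pt "0 0 0 0"

```text
time_s: 14.05
ee_pos: [0.4785, 0.146, 0.1281]
ee_rot: [-1.391, -2.816, 0.001]
force: [1.7, -2.0, 0.0]
width: 0.0113
grasp_force: 40.0
```

```bash
python3 tilt.py
```

```text
[(np.float64(55.46), np.float64(0.5), np.float64(-4.0), np.float64(4.0)), (np.float64(55.43), np.float64(0.52), np.float64(-4.0), np.float64(4.0)), (np.float64(55.1), np.float64(0.72), np.float64(0.0), np.float64(-4.0)), (np.float64(55.08), np.float64(0.54), np.float64(-2.0), np.float64(4.0)), (np.float64(55.07), np.float64(0.74), np.float64(4.0), np.float64(-4.0)), (np.float64(54.94), np.float64(0.74), np.float64(2.0), np.float64(-4.0))]
P s,z 35.6 37.1 lat -0.1 F [ 1.7 -2.   0. ] Fs -2.6
```

arm_command --pt "-0.25 0 0.2 0" --pt "-0.25 0 0.2 0" --pt "-0.25 0 0.2 0" --pt "0 0 0 0"

```text
time_s: 14.5
ee_pos: [0.4832, 0.14, 0.1222]
ee_rot: [-1.392, -2.816, 0.001]
force: [1.9, -1.6, 0.5]
width: 0.0116
grasp_force: 40.0
```

```bash
python3 tilt.py
```

```text
[(np.float64(54.01), np.float64(0.52), np.float64(-4.0), np.float64(4.0)), (np.float64(53.97), np.float64(0.5), np.float64(-4.0), np.float64(4.0)), (np.float64(53.85), np.float64(0.72), np.float64(0.0), np.float64(-4.0)), (np.float64(53.83), np.float64(0.7), np.float64(-2.0), np.float64(-4.0)), (np.float64(53.77), np.float64(0.54), np.float64(-4.0), np.float64(4.0)), (np.float64(53.73), np.float64(0.72), np.float64(2.0), np.float64(-4.0))]
P s,z 28.0 31.2 lat 0.0 F [ 1.9 -1.6  0.5] Fs -2.4
```

arm_command --pt "-0.14 0 0.12 0" --pt "-0.14 0 0.12 0" --pt "-0.14 0 0.12 0" --pt "0 0 0 0"

```text
time_s: 14.95
ee_pos: [0.4858, 0.1369, 0.1188]
ee_rot: [1.391, 2.817, -0.0]
force: [1.1, -1.7, 1.3]
width: 0.0113
grasp_force: 40.1
```

```bash
cat >> tilt.py <<'E'
dP=np.array([s,(p-M)[2]*1e3])-ax*(H-55);Ff=np.array([F[:2]@e,F[2]+1.1]);print("to go axial",(dP@ax).round(1),"perp",(dP@pr).round(1),"Faxial",(Ff@ax).round(1),"Fperp",(Ff@pr).round(1))
E
python3 tilt.py
```

```text
[(np.float64(52.91), np.float64(0.54), np.float64(-4.0), np.float64(4.0)), (np.float64(52.79), np.float64(0.52), np.float64(-4.0), np.float64(4.0)), (np.float64(52.57), np.float64(0.56), np.float64(-4.0), np.float64(4.0)), (np.float64(52.45), np.float64(0.58), np.float64(-2.0), np.float64(4.0)), (np.float64(52.44), np.float64(0.56), np.float64(-2.0), np.float64(4.0)), (np.float64(52.39), np.float64(0.5), np.float64(-4.0), np.float64(4.0))]
P s,z 23.9 27.8 lat 0.2 F [ 1.1 -1.7  1.3] Fs -2.0
to go axial 3.3 perp 2.4 Faxial 0.7 Fperp -3.0
```

arm_command --pt "-0.08 0 0.05 0" --pt "-0.08 0 0.05 0" --pt "-0.05 0 0.06 0" --pt "0 0 0 0"

```text
time_s: 15.4
ee_pos: [0.4869, 0.1354, 0.1173]
ee_rot: [1.391, 2.817, -0.0]
force: [1.1, -1.7, 3.4]
width: 0.0113
grasp_force: 40.4
```

```bash
python3 tilt.py|tail -2; python3 view.py a7 .6
```

```text
P s,z 22.0 26.3 lat 0.2 F [ 1.1 -1.7  3.4] Fs -2.0
to go axial 1.0 perp 1.8 Faxial 2.4 Fperp -4.3
```

View pics/a7.png

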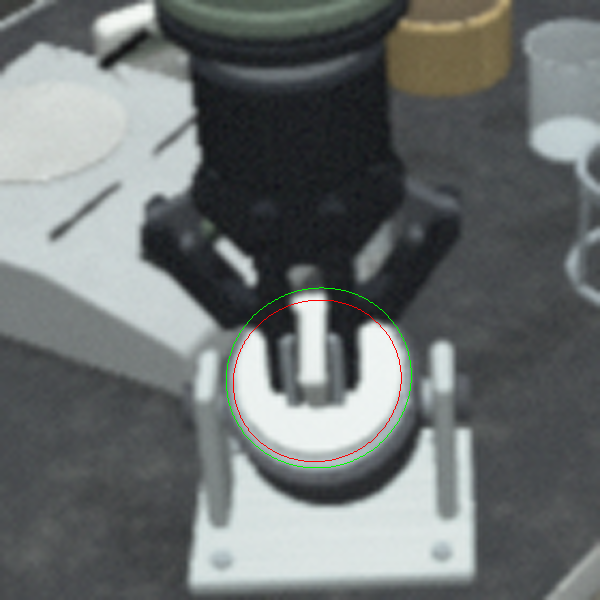

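The cone is nearly nested: its flange (centre about (317,380)) lies over the green lip outline. I'll release briefly so it self-seats, then regrip and press.

arm_command --pt "0 0 0 0" --pt "0 0 0 0" --pt "0 0 0 0" --pt "0 0 0 0" --pt "0 0 0 0" --grip 0.4

```text
time_s: 16.0
ee_pos: [0.4868, 0.1354, 0.1173]
ee_rot: [-1.391, -2.817, 0.0]
force: [-0.0, -0.1, 0.4]
width: 0.0254
grasp_force: 0.0
```

```bash
cat > tilt2.py <<'E'
from plan import *
from station import bot
from scipy.ndimage import map_coordinates,gaussian_filter
sh=g["sh"][:2];f=bot.grab_frame("scene");G=gaussian_filter(f["color"].astype(float).mean(2),.6)
Rf=Rn.from_euler("z",np.arctan2(Rm[1,0],Rm[0,0])).as_matrix();k=np.cos(A)<.3*0+.2  # low side of rim
def score(th,up,dx):
    R=Rf@Rn.from_euler("y",-th).as_matrix();c=M+(.006+up)*Rm[:,2]+dx*Rm[:,0]
    h=lambda r:(lambda q:map_coordinates(G,[q[:,1],q[:,0]],order=1))(proj(f,circ(c,R,r))+sh)
    return np.clip(h(.0345)-h(.0375),0,80).mean()
r=[(score(t,u,x),t,u*1e3,x*1e3) for t in np.arange(.4,.9,.02) for u in np.arange(-.012,.005,.001) for x in np.arange(-.003,.0035,.001)]
r.sort(reverse=True);print([tuple(np.round(x,2).tolist()) for x in r[:8]]);o=bot.get_obs();print(o["width"],o["force"].round(1),o["ee_pos"].round(4))
E
python3 tilt2.py
```

```text
[(40.58, 0.86, 3.0, -3.0), (40.58, 0.88, 3.0, -3.0), (40.55, 0.84, 3.0, -3.0), (40.54, 0.88, 2.0, -3.0), (40.54, 0.86, 2.0, -3.0), (40.52, 0.86, 4.0, -3.0), (40.51, 0.84, 2.0, -3.0), (40.5, 0.88, 4.0, -3.0)]
0.025788779604138563 [ 0.2  0.5 -0.6] [0.4868 0.1355 0.1173]
```

arm_command --pt "0 0 0 0" --pt "0 0 0 0" --pt "0 0 0 0" --pt "0 0 0 0" --pt "0 0 0 0" --grip 1 --squeeze 60

```text
time_s: 16.55
ee_pos: [0.4869, 0.1355, 0.1173]
ee_rot: [1.391, 2.817, 0.0]
force: [0.1, 0.4, 2.5]
width: 0.011
grasp_force: 59.9
```

arm_command --pt "-0.06 0 0.08 0" --pt "0 0 0 0"

```text
time_s: 16.75
ee_pos: [0.4873, 0.135, 0.1165]
ee_rot: [-1.391, -2.817, -0.0]
force: [-1.3, -0.4, 2.6]
width: 0.0105
grasp_force: 60.2
```

arm_command --pt "-0.06 0 0.08 0" --pt "0 0 0 0"

```text
time_s: 16.95
ee_pos: [0.4877, 0.1344, 0.1156]
ee_rot: [1.391, 2.817, 0.0]
force: [0.4, -0.1, 3.3]
width: 0.0111
grasp_force: 60.1
```

```bash
python3 tilt.py|tail -2
```

```text
P s,z 20.8 24.7 lat 0.2 F [ 0.4 -0.1  3.3] Fs -0.3
to go axial -1.1 perp 1.8 Faxial 3.4 Fperp -2.9
```

arm_command --pt "-0.06 0 0.08 0" --pt "0 0 0 0"

```text
time_s: 17.2
ee_pos: [0.4881, 0.134, 0.1148]
ee_rot: [1.391, 2.817, 0.0]
force: [-1.1, -0.8, 2.4]
width: 0.0111
grasp_force: 60.1
```

arm_command --pt "-0.06 0 0.08 0" --pt "0 0 0 0"

```text
time_s: 17.4
ee_pos: [0.4882, 0.1341, 0.1145]
ee_rot: [-1.39, -2.817, -0.001]
force: [-5.9, 2.1, 14.6]
width: 0.0111
grasp_force: 62.0
```

arm_command --pt "-0.06 0 0.08 0" --pt "0 0 0 0"

```text
time_s: 17.6
ee_pos: [0.4883, 0.1344, 0.1143]
ee_rot: [-1.39, -2.817, -0.001]
force: [-12.5, 4.4, 28.9]
width: 0.0108
grasp_force: 64.2
```

```bash
python3 tilt.py|tail -2
```

```text
P s,z 20.4 23.3 lat 0.7 F [-12.5   4.4  28.9] Fs 11.1
to go axial -2.5 perp 2.3 Faxial 30.7 Fperp -9.1
```

arm_command --pt "0 0 0 0" --pt "0 0 0 0"

```text
time_s: 17.85
ee_pos: [0.4883, 0.1344, 0.1143]
ee_rot: [-1.39, -2.817, -0.002]
force: [-11.8, 3.9, 29.5]
width: 0.0111
grasp_force: 64.1
```

```bash
cat > fit3.py <<'E'
# fit flange (white) outer contour in the scene: free up/tilt/offset; white segmentation
from plan import *
from station import bot
sh=g["sh"][:2];f=bot.grab_frame("scene");im=f["color"].astype(int)
w=(im.min(2)>195).astype(np.uint8)
n,l,st,ce=cv2.connectedComponentsWithStats(w)
q=proj(f,[M-.02*np.array([e[0],e[1],0])*-1])[0]+sh
i=min(range(1,n),key=lambda i:np.linalg.norm(ce[i]-q)-st[i][4]*.05);print("blob",st[i],ce[i].round(1),"mouth px",(proj(f,[M])[0]+sh).round(1))
R=Rm
# lower rim of white flange per column vs predicted flange-top rim for collar travel c
for c in (0,3,6,9):
    Q=proj(f,circ(M+(.006-c/1e3)*R[:,2],R,.036))+sh;L=proj(f,circ(M-c/1e3*R[:,2],R,.04))+sh
    print(c,"pred flange left/right/bottom",Q[:,0].min().round(1),Q[:,0].max().round(1),Q[:,1].max().round(1),"lip",L[:,0].min().round(1),L[:,0].max().round(1),L[:,1].max().round(1))
for x in (190,198,204,212,220):
    print(x,im[245:275,x].mean(1).round().astype(int).tolist())
print(im[238,175:235].mean(1).round().astype(int).tolist())
np.save("after.npy",f["color"])
E
python3 fit3.py; python3 tilt.py|tail -2
python3 - <<'E'
import pickle
im=pickle.load(open("scene.pkl","rb"))["color"].astype(int)
print("start");[print(x,im[245:275,x].mean(1).round().astype(int).tolist()) for x in (190,198,204,212,220)]
print(im[238,175:235].mean(1).round().astype(int).tolist())
E
```

```text
blob [  91  163   86   67 2525] [140.8 192.1] mouth px [204.1 237.5]
0 pred flange left/right/bottom 184.2 223.3 256.0 lip 182.4 225.6 258.8
3 pred flange left/right/bottom 184.4 223.4 256.3 lip 182.6 225.7 259.1
6 pred flange left/right/bottom 184.6 223.5 256.7 lip 182.8 225.7 259.5
9 pred flange left/right/bottom 184.8 223.5 257.0 lip 183.0 225.8 259.8
190 [234, 233, 232, 233, 233, 231, 222, 194, 176, 157, 126, 102, 90, 79, 79, 109, 167, 206, 217, 220, 223, 220, 219, 221, 222, 222, 222, 223, 222, 224]
198 [161, 218, 232, 233, 233, 232, 233, 234, 233, 233, 233, 230, 205, 178, 141, 109, 97, 73, 51, 45, 64, 130, 197, 221, 222, 221, 221, 223, 223, 225]
204 [118, 113, 130, 205, 231, 233, 234, 234, 232, 233, 233, 233, 231, 197, 169, 135, 103, 88, 62, 50, 45, 49, 78, 184, 220, 221, 223, 224, 224, 226]
212 [234, 234, 235, 235, 233, 233, 233, 233, 233, 234, 231, 201, 167, 136, 111, 96, 77, 56, 51, 48, 45, 68, 156, 209, 222, 222, 221, 224, 225, 226]
220 [235, 234, 232, 227, 212, 184, 161, 147, 123, 100, 91, 78, 55, 46, 43, 40, 52, 86, 155, 206, 220, 220, 223, 223, 222, 219, 220, 223, 225, 22
[... 708 characters left out ...]
5, 176, 176, 175, 173, 149, 114, 102, 131, 145, 169, 180, 181, 170, 130, 102, 96, 81, 62, 44, 43, 43, 76, 175, 214, 215, 213, 215, 216, 219]
212 [153, 151, 137, 118, 100, 105, 123, 145, 169, 177, 181, 174, 142, 104, 96, 90, 73, 55, 44, 43, 44, 67, 148, 200, 212, 215, 215, 216, 219, 217]
220 [168, 176, 178, 181, 175, 156, 133, 109, 93, 93, 87, 71, 56, 47, 45, 41, 48, 80, 148, 197, 211, 213, 215, 217, 212, 214, 211, 217, 218, 219]
[148, 188, 209, 207, 188, 148, 102, 106, 149, 174, 172, 165, 139, 105, 98, 96, 94, 92, 88, 89, 87, 84, 83, 81, 81, 90, 90, 92, 92, 93, 97, 97, 97, 97, 96, 94, 92, 91, 87, 85, 88, 84, 85, 86, 93, 103, 141, 170, 175, 174, 142, 88, 91, 109, 127, 141, 170, 201, 209, 202]
```

```bash
cat > topc.py <<'E'
from plan import *
from station import bot
from scipy.ndimage import map_coordinates
sh=g["sh"][2:];n=bot.grab_frame("top");pickle.dump(n,open("topn.pkl","wb"))
for nm,f in(("start",T),("now",n)):
    G=f["color"].astype(float).mean(2)
    for ang in (120,150,180,210,240):
        t=np.radians(ang);b=M+.04*(np.cos(t)*Rm[:,0]+np.sin(t)*Rm[:,1]);q=proj(f,[b])[0]+sh;c=proj(f,[M])[0]+sh
        u=(q-c)/np.linalg.norm(q-c);s=np.arange(-8,6)
        P=q+u*s[:,None];print(nm,ang,q.round(1),map_coordinates(G,[P[:,1],P[:,0]],order=1).round().astype(int).tolist())
E
python3 topc.py
```

```text
start 120 [138.9 205.8] [167, 165, 159, 157, 162, 176, 181, 165, 129, 91, 83, 84, 87, 85]
start 150 [139.5 214.2] [179, 178, 177, 178, 180, 184, 184, 169, 133, 95, 81, 82, 82, 84]
start 180 [143.6 222.2] [183, 182, 181, 184, 185, 189, 193, 175, 137, 93, 74, 73, 73, 77]
start 210 [150.  227.8] [176, 173, 171, 171, 173, 182, 182, 170, 131, 101, 89, 89, 85, 86]
start 240 [157.1 229.5] [162, 157, 150, 147, 156, 173, 182, 170, 136, 101, 88, 88, 87, 85]
now 120 [138.9 205.8] [78, 72, 76, 79, 76, 76, 78, 78, 79, 75, 78, 80, 83, 85]
now 150 [139.5 214.2] [84, 94, 104, 109, 107, 94, 79, 76, 78, 81, 80, 82, 85, 88]
now 180 [143.6 222.2] [92, 97, 95, 93, 83, 78, 77, 78, 80, 82, 85, 87, 87, 92]
now 210 [150.  227.8] [169, 170, 134, 97, 72, 69, 72, 76, 79, 77, 78, 80, 78, 82]
now 240 [157.1 229.5] [228, 228, 228, 228, 231, 225, 191, 136, 94, 77, 78, 82, 82, 82]
```

arm_command --pt "0 0 0 0" --pt "0 0 0 0" --pt "0 0 0 0" --pt "0 0 0 0" --grip 0.2

```text
time_s: 18.4
ee_pos: [0.4887, 0.133, 0.1131]
ee_rot: [-1.391, -2.817, 0.0]
force: [0.6, -0.3, 0.1]
width: 0.0341
grasp_force: 0.0
```

arm_command --pt "0 0 -1.5 0" --pt "0 0 -3 0" --pt "0 0 -3 0" --pt "0 -4 -2 0" --pt "0 -4.5 0 0"

```text
time_s: 18.9
ee_pos: [0.4216, 0.0818, 0.2099]
ee_rot: [1.389, 2.815, 0.004]
force: [0.3, -0.1, -0.1]
width: 0.0345
grasp_force: 0.0
```

arm_command --pt "0 -4.5 0 0" --pt "0 -4.5 0 0" --pt "0 -4.5 0 0" --pt "0 0 0 0"

```text
time_s: 19.3
ee_pos: [0.31, -0.0037, 0.208]
ee_rot: [-1.396, -2.814, 0.006]
force: [0.3, 0.4, 0.2]
width: 0.0342
grasp_force: 0.0
```

```bash
python3 topc.py|grep now; python3 st.py .48 .1 .2 37
```

```text
now 120 [138.9 205.8] [224, 226, 231, 231, 226, 200, 147, 94, 77, 84, 85, 86, 87, 87]
now 150 [139.5 214.2] [211, 218, 225, 229, 228, 215, 171, 114, 81, 76, 80, 84, 84, 86]
now 180 [143.6 222.2] [153, 147, 144, 144, 149, 153, 146, 140, 128, 118, 114, 100, 80, 76]
now 210 [150.  227.8] [226, 229, 229, 231, 231, 225, 187, 132, 90, 85, 87, 89, 90, 88]
now 240 [157.1 229.5] [230, 231, 230, 230, 231, 228, 197, 142, 100, 84, 84, 85, 84, 85]
t 19.35 tool shift cm [-1.98 19.51  0.84] turn 0.2 yaw 37.2 j [ 0.48  0.08 -0.69  2.33  0.08  0.74  0.38] pos [ 0.3127 -0.0023  0.2085] F [ 0.8  0.3 -0.3]
```

```bash
cat > fin.py <<'E'
from snap import *
from plan import M,Rm
from station import bot
gz=np.load("geo.npz");sh=gz["sh"];F={}
for n,s in(("scene",sh[:2]),("top",sh[2:])):
    f=bot.grab_frame(n);f=dict(f);f["cx"]+=s[0];f["cy"]+=s[1];G[id(f)]=gray(f);F[n]=f;pickle.dump(f,open(n+"_f.pkl","wb"))
def pose(v):
    return M+Rm@v[:3],Rm@Rn.from_rotvec([v[3],v[4],0]).as_matrix()
for c0 in (0,.006):
    v=np.array([0,0,.006-c0,0,0.])
    for i in range(8):
        c,R=pose(v);P=[snap(F[k],c,R,.036,2.5,25) for k in F]
        fn=lambda q:np.r_[np.concatenate([cdist(F[k],*pose(q),.036,p) for k,p in zip(F,P)]),q[3:]*20*0]
        r=least_squares(fn,v,loss="soft_l1",f_scale=.3);v=r.x
    print("flange-top offset x,y,z mm",(v[:3]*1e3).round(1),"tilt",v[3:].round(3),"n",[len(p) for p in P],"res",np.abs(fn(v)).mean().round(2))
E
python3 fin.py|tail -2
```

```text
flange-top offset x,y,z mm [-2.  -0.5  2.7] tilt [ 0.001 -0.163] n [90, 52] res 0.86
flange-top offset x,y,z mm [-2.  -0.6  2.6] tilt [ 0.006 -0.158] n [89, 51] res 0.83
```

```bash
cat > fin2.py <<'E'
from lib import *
from plan import M,Rm
from scipy.ndimage import map_coordinates
F={n:load(n+"_f") for n in("scene","top")}
def pose(v):return M+Rm@v[:3],Rm@Rn.from_rotvec([v[3],v[4],0]).as_matrix()
def edges(f,c,R,r):
    G=f["color"].astype(float).mean(2);q=proj(f,circ(c,R,r))[:-1:6];m=q.mean(0);n=(q-m)/np.linalg.norm(q-m,axis=1)[:,None];out=[]
    s=np.arange(-4,4.01,.1)
    for a,b in zip(q,n):
        P=a+b*s[:,None];v=map_coordinates(G,[P[:,1],P[:,0]],order=1)
        if v[:15].min()<215:continue
        o=v[np.argmax(v<205):][:15].min() if (v<205).any() else 999
        if o>190:continue
        k=np.argmax(v<(232+o)/2)
        if 3<k<len(s)-3:out.append(a+b*s[k])
    return np.array(out)
for free in (0,1):
    v=np.array([-.002,0,.003,0,0.])
    for i in range(10):
        c,R=pose(v);P=[edges(F[k],c,R,.036) for k in F];N=5 if free else 3
        fn=lambda q:np.concatenate([cdist(F[k],*pose(np.r_[q,np.zeros(5-N)]),.036,p) for k,p in zip(F,P)])
        r=least_squares(fn,v[:N],loss="soft_l1",f_scale=.3);v=np.r_[r.x,np.zeros(5-N)]
    J=r.jac;cov=np.sqrt(np.diag(np.linalg.inv(J.T@J)))*.3
    print("offset mm",(v[:3]*1e3).round(1),"tilt",v[3:].round(3),[len(p) for p in P],np.abs(fn(v[:N])).mean().round(2),"sd",(cov*1e3).round(1))
E
python3 fin2.py
```

```text
offset mm [-1.3 -0.7 -2.9] tilt [0. 0.] [60, 53] 0.27 sd [0.1 0.1 0.2]
offset mm [-1.3 -0.7 -2.9] tilt [0.013 0.002] [60, 53] 0.27 sd [ 0.1  0.1  0.2 10.4  8. ]
```

The fit shows the flange aligned with the collar (tilt about 0), but about 9 mm below the collar's starting height. The collar was probably pushed down during the first slip, before the cone was nested. Since step 2 needs the collar still up, I'll draw the collar up by its lip, cone inside, and then press again.

```bash
python3 st.py .5004 .1175 .2 37.4
```

```text
t 19.45 tool shift cm [-1.9  21.93  0.88] turn 0.0 yaw 37.4 j [ 0.48  0.09 -0.69  2.33  0.08  0.74  0.38] pos [ 0.3146 -0.0006  0.2086] F [0.4 0.1 0. ]
```

arm_command --pt "0 4.3 0 0" --pt "0 4.3 0 0" --pt "-0.9 4.3 0.4 0" --pt "-1 4.3 0.4 0" --pt "0 4.3 0 0" --grip -1

```text
time_s: 19.95
ee_pos: [0.4984, 0.1163, 0.199]
ee_rot: [-1.391, -2.815, 0.001]
force: [-0.2, 0.1, 0.4]
width: 0.0853
grasp_force: 0.0
```

arm_command --pt "0 0 0 0" --pt "0 0 0 0"

```text
time_s: 20.15
ee_pos: [0.4964, 0.1166, 0.1993]
ee_rot: [-1.387, -2.816, -0.0]
force: [-0.8, -0.6, 0.7]
width: 0.0856
grasp_force: 0.0
```

```bash
python3 st.py .5004 .1175 .095 37.4
```

```text
t 20.15 tool shift cm [-0.19  0.38 10.43] turn 0.2 yaw 37.6 j [ 0.16  0.45 -0.66  1.91  0.34  0.9  -0.02] pos [0.4964 0.1166 0.1993] F [-0.8 -0.6  0.7]
```

arm_command --pt "-0.2 0.4 2.5 0" --pt "0 0 3 0" --pt "0 0 2.5 0" --pt "0 0 1.2 0" --pt "0 0 0 0"

```text
time_s: 20.65
ee_pos: [0.4998, 0.1155, 0.1074]
ee_rot: [-1.39, -2.816, 0.002]
force: [0.2, 0.9, 1.2]
width: 0.0853
grasp_force: 0.0
```

```bash
python3 st.py .5004 .1175 .089 37.4
```

```text
t 20.65 tool shift cm [0.12 0.17 1.84] turn 0.1 yaw 37.5 j [ 0.09  0.58 -0.58  1.97  0.47  0.72 -0.13] pos [0.4998 0.1155 0.1074] F [0.2 0.9 1.2]
```

arm_command --pt "0.12 0.17 0 0" --pt "0 0 0.5 0" --pt "0 0 0.5 0" --pt "0 0 0 0"

```text
time_s: 21.05
ee_pos: [0.5012, 0.1176, 0.0981]
ee_rot: [-1.391, -2.817, 0.0]
force: [-0.3, -0.1, 0.0]
width: 0.0855
grasp_force: 0.0
```

arm_command --pt "0 0 0.3 0" --pt "0 0 0.2 0" --pt "0 0 0 0"

```text
time_s: 21.35
ee_pos: [0.5012, 0.1177, 0.0931]
ee_rot: [-1.391, -2.817, 0.0]
force: [-0.3, 0.3, -0.1]
width: 0.0856
grasp_force: 0.0
```

```bash
python3 st.py .5004 .1175 .089 37.4
```

```text
t 21.35 tool shift cm [ 0.03 -0.08  0.41] turn 0.0 yaw 37.4 j [ 0.07  0.61 -0.57  1.98  0.5   0.7  -0.15] pos [0.5012 0.1177 0.0931] F [-0.3  0.3 -0.1]
```

arm_command --pt "0 -0.05 0.2 0" --pt "0 0 0.15 0" --pt "0 0 0 0"

```text
time_s: 21.65
ee_pos: [0.5008, 0.1174, 0.0896]
ee_rot: [-1.391, -2.817, 0.0]
force: [-0.1, -0.0, -0.3]
width: 0.0853
grasp_force: 0.0
```

arm_command --pt "0 0 0 0" --pt "0 0 0 0" --pt "0 0 0 0" --pt "0 0 0 0" --grip -0.6 --squeeze 50

```text
time_s: 22.05
ee_pos: [0.5015, 0.1174, 0.0903]
ee_rot: [1.391, 2.816, 0.001]
force: [1.9, -1.2, 7.5]
width: 0.0752
grasp_force: 56.3
```

arm_command --pt "0.06 0 -0.08 0" --pt "0.06 0 -0.08 0" --pt "0.06 0 -0.08 0" --pt "0 0 0 0"

```text
time_s: 22.45
ee_pos: [0.5006, 0.1185, 0.0924]
ee_rot: [1.391, 2.815, 0.001]
force: [5.7, -2.4, -2.9]
width: 0.0746
grasp_force: 60.2
```

```bash
python3 tilt.py|tail -2;python3 topc.py|grep now
```

```text
P s,z 0.3 1.4 lat 0.8 F [ 5.7 -2.4 -2.9] Fs -5.4
to go axial -32.0 perp -0.6 Faxial -4.7 Fperp -3.2
now 120 [138.9 205.8] [98, 97, 99, 99, 98, 100, 103, 101, 103, 101, 104, 104, 106, 105]
now 150 [139.5 214.2] [98, 99, 101, 102, 103, 105, 105, 105, 106, 108, 109, 109, 109, 110]
now 180 [143.6 222.2] [102, 102, 103, 104, 105, 106, 107, 106, 109, 111, 110, 110, 109, 112]
now 210 [150.  227.8] [100, 101, 102, 100, 104, 102, 105, 107, 107, 101, 86, 63, 49, 45]
now 240 [157.1 229.5] [97, 97, 97, 99, 101, 100, 97, 86, 64, 51, 46, 49, 59, 78]
```

The force along the axis is about −6 N, which is the collar's own friction, so it is sliding up. Continuing in small steps.

arm_command --pt "0.06 0 -0.08 0" --pt "0.06 0 -0.08 0" --pt "0 0 0 0"

```text
time_s: 22.85
ee_pos: [0.4999, 0.1194, 0.094]
ee_rot: [1.391, 2.815, 0.001]
force: [6.1, -2.8, -2.7]
width: 0.0745
grasp_force: 60.2
```

arm_command --pt "0.06 0 -0.08 0" --pt "0.06 0 -0.08 0" --pt "0 0 0 0"

```text
time_s: 23.15
ee_pos: [0.4991, 0.1204, 0.0956]
ee_rot: [1.391, 2.815, 0.001]
force: [6.1, -2.0, -2.3]
width: 0.0746
grasp_force: 60.2
```

arm_command --pt "0.06 0 -0.08 0" --pt "0 0 0 0"

```text
time_s: 23.35
ee_pos: [0.4987, 0.1209, 0.0963]
ee_rot: [1.391, 2.815, 0.001]
force: [5.6, -2.6, -3.4]
width: 0.0745
grasp_force: 60.2
```

arm_command --pt "0.06 0 -0.08 0" --pt "0 0 0 0"

```text
time_s: 23.55
ee_pos: [0.4984, 0.1214, 0.0972]
ee_rot: [1.391, 2.815, 0.001]
force: [5.2, -1.9, -2.7]
width: 0.0748
grasp_force: 60.2
```

arm_command --pt "0.03 0 -0.04 0" --pt "0 0 0 0"

```text
time_s: 23.75
ee_pos: [0.4982, 0.1216, 0.0975]
ee_rot: [1.391, 2.815, 0.001]
force: [5.9, -2.6, -3.1]
width: 0.0747
grasp_force: 60.1
```

arm_command --pt "0.03 0 -0.04 0" --pt "0 0 0 0"

```text
time_s: 23.95
ee_pos: [0.498, 0.1218, 0.0979]
ee_rot: [1.391, 2.815, 0.001]
force: [6.5, -2.9, -3.5]
width: 0.0751
grasp_force: 60.0
```

arm_command --pt "0.03 0 -0.04 0" --pt "0 0 0 0"

```text
time_s: 24.15
ee_pos: [0.4979, 0.1221, 0.0983]
ee_rot: [1.391, 2.815, 0.001]
force: [6.4, -2.6, -4.1]
width: 0.0748
grasp_force: 60.0
```

arm_command --pt "0 0 0 0" --pt "0 0 0 0" --pt "0 0 0 0" --grip -1

```text
time_s: 24.45
ee_pos: [0.4969, 0.1226, 0.0982]
ee_rot: [-1.391, -2.817, 0.0]
force: [0.4, 0.6, 0.0]
width: 0.0857
grasp_force: 0.0
```

arm_command --pt "0 0 -1.5 0" --pt "0 0 -3 0" --pt "0 0 -3.5 0" --pt "0 0 -3 0" --pt "0 -4.5 0 0"

```text
time_s: 24.95
ee_pos: [0.4649, 0.0985, 0.2126]
ee_rot: [1.385, 2.814, 0.011]
force: [0.7, -1.0, -1.2]
width: 0.0856
grasp_force: 0.0
```

arm_command --pt "0 -4.5 0 0" --pt "0 -4.5 0 0" --pt "0 -4.5 0 0" --pt "0 -4.5 0 0" --grip 0.2

```text
time_s: 25.35
ee_pos: [0.3168, -0.0149, 0.2087]
ee_rot: [1.39, 2.816, -0.0]
force: [0.8, -1.0, 0.1]
width: 0.034
grasp_force: 0.0
```

```bash
python3 fin.py >/dev/null; python3 fin2.py; python3 st.py .488 .134 .2 37.4
```

```text
offset mm [-1.4 -0.5  5.9] tilt [0. 0.] [60, 54] 0.21 sd [0.1 0.1 0.2]
offset mm [-1.4 -0.5  5.9] tilt [0.003 0.   ] [60, 54] 0.21 sd [0.1 0.1 0.2 8.5 8.5]
t 25.45 tool shift cm [ 1.54 22.97  0.79] turn -0.2 yaw 37.2 j [ 0.56  0.09 -0.72  2.33  0.1   0.75  0.42] pos [ 0.3144 -0.0172  0.2086] F [ 0.1  0.4 -0.2]
```

The flange top is back at 5.9 mm with zero tilt, so the collar is fully up with the cone flush in it. Going back to the tab to press it home.

arm_command --pt "0.5 4.5 0 0" --pt "0.5 4.5 0.3 0" --pt "0.5 4.5 0.3 0" --pt "0 4.5 0 0" --pt "0 4.5 0 0"

```text
time_s: 25.95
ee_pos: [0.4892, 0.1361, 0.2029]
ee_rot: [1.391, 2.817, 0.0]
force: [0.1, -0.6, 0.0]
width: 0.0346
grasp_force: 0.0
```

arm_command --pt "0 0.4 0 0" --pt "0 0 0 0" --pt "0 0 0 0"

```text
time_s: 26.25
ee_pos: [0.4904, 0.1363, 0.2026]
ee_rot: [-1.391, -2.817, 0.001]
force: [-0.5, 0.0, 0.5]
width: 0.0339
grasp_force: 0.0
```

```bash
python3 st.py .4875 .1344 .1166 37.4
```

```text
t 26.25 tool shift cm [ 0.03 -0.35  8.6 ] turn 0.0 yaw 37.4 j [ 0.15  0.45 -0.71  1.91  0.37  0.92 -0.08] pos [0.4904 0.1363 0.2026] F [-0.5  0.   0.5]
```

arm_command --pt "0 -0.35 2.5 0" --pt "0 0 2.5 0" --pt "0 0 2 0" --pt "0 0 1.1 0" --pt "0 0 0 0"

```text
time_s: 26.75
ee_pos: [0.4876, 0.1339, 0.1208]
ee_rot: [-1.391, -2.816, 0.002]
force: [-1.1, -0.1, 0.6]
width: 0.0342
grasp_force: 0.0
```

arm_command --pt "0 0 0.4 0" --pt "0 0 0 0"

```text
time_s: 26.95
ee_pos: [0.4886, 0.1346, 0.1178]
ee_rot: [1.391, 2.816, 0.001]
force: [0.1, 0.2, 0.8]
width: 0.0343
grasp_force: 0.0
```

arm_command --pt "0 0 0 0" --pt "0 0 0 0" --pt "0 0 0 0" --pt "0 0 0 0" --pt "0 0 0 0" --grip 1 --squeeze 60

```text
time_s: 27.45
ee_pos: [0.4887, 0.1347, 0.1177]
ee_rot: [1.391, 2.816, 0.001]
force: [-0.1, -0.2, 6.2]
width: 0.0112
grasp_force: 59.1
```

```bash
python3 tilt.py|tail -2
```

```text
P s,z 20.4 26.7 lat 1.2 F [-0.1 -0.2  6.2] Fs -0.0
to go axial 0.3 perp 0.3 Faxial 5.8 Fperp -4.4
```

Gripped and already bearing at about 5 N. Pressing 4 mm along the axis, then in smaller steps.

arm_command --pt "-0.06 0 0.08 0" --pt "-0.06 0 0.08 0" --pt "0 0 0 0"

```text
time_s: 27.8
ee_pos: [0.4894, 0.1336, 0.1159]
ee_rot: [1.391, 2.816, 0.0]
force: [1.3, -1.5, 4.4]
width: 0.0111
grasp_force: 58.9
```

arm_command --pt "-0.06 0 0.08 0" --pt "-0.06 0 0.08 0" --pt "0 0 0 0"

```text
time_s: 28.1
ee_pos: [0.4902, 0.1327, 0.1143]
ee_rot: [1.391, 2.816, 0.0]
force: [1.7, -1.6, 4.0]
width: 0.0113
grasp_force: 59.0
```

```bash
python3 tilt.py|tail -2
```

```text
P s,z 17.9 23.3 lat 1.2 F [ 1.7 -1.6  4. ] Fs -2.3
to go axial -3.9 perp 0.3 Faxial 2.7 Fperp -4.9
```

arm_command --pt "-0.06 0 0.08 0" --pt "0 0 0 0"

```text
time_s: 28.35
ee_pos: [0.4905, 0.1322, 0.1135]
ee_rot: [1.391, 2.816, 0.0]
force: [1.3, -1.0, 5.6]
width: 0.0107
grasp_force: 59.2
```

arm_command --pt "-0.06 0 0.08 0" --pt "0 0 0 0"

```text
time_s: 28.55
ee_pos: [0.4909, 0.1317, 0.1126]
ee_rot: [1.391, 2.816, 0.0]
force: [1.9, -1.8, 4.9]
width: 0.0115
grasp_force: 59.2
```

arm_command --pt "-0.03 0 0.04 0" --pt "0 0 0 0"

```text
time_s: 28.75
ee_pos: [0.4911, 0.1315, 0.1123]
ee_rot: [1.391, 2.816, 0.0]
force: [1.3, -2.3, 6.5]
width: 0.0113
grasp_force: 59.3
```

arm_command --pt "-0.03 0 0.04 0" --pt "0 0 0 0"

```text
time_s: 28.95
ee_pos: [0.4913, 0.1313, 0.1119]
ee_rot: [1.391, 2.816, 0.0]
force: [0.8, -1.5, 6.1]
width: 0.0111
grasp_force: 59.3
```

arm_command --pt "-0.03 0 0.04 0" --pt "0 0 0 0"

```text
time_s: 29.15
ee_pos: [0.4915, 0.131, 0.1115]
ee_rot: [1.391, 2.816, 0.0]
force: [1.0, -2.4, 5.5]
width: 0.0112
grasp_force: 59.3
```

arm_command --pt "-0.03 0 0.04 0" --pt "0 0 0 0"

```text
time_s: 29.35
ee_pos: [0.4917, 0.1308, 0.1111]
ee_rot: [1.391, 2.816, 0.001]
force: [1.3, -3.0, 5.8]
width: 0.0112
grasp_force: 59.3
```

arm_command --pt "-0.03 0 0.04 0" --pt "0 0 0 0"

```text
time_s: 29.55
ee_pos: [0.4918, 0.1305, 0.1107]
ee_rot: [1.391, 2.816, 0.0]
force: [1.1, -2.4, 4.9]
width: 0.0115
grasp_force: 59.3
```

```bash
python3 tilt.py|tail -2
```

```text
P s,z 15.2 19.7 lat 1.2 F [ 1.1 -2.4  4.9] Fs -2.6
to go axial -8.4 perp 0.3 Faxial 3.2 Fperp -5.7
```

arm_command --pt "-0.03 0 0.04 0" --pt "0 0 0 0"

```text
time_s: 29.8
ee_pos: [0.4919, 0.1305, 0.1105]
ee_rot: [1.391, 2.816, 0.001]
force: [-2.3, -0.7, 11.2]
width: 0.0113
grasp_force: 60.1
```

arm_command --pt "-0.03 0 0.03 0" --pt "0 0 0 0"

```text
time_s: 30.0
ee_pos: [0.492, 0.1306, 0.1104]
ee_rot: [1.39, 2.816, 0.001]
force: [-4.7, 0.1, 17.9]
width: 0.0111
grasp_force: 61.2
```

arm_command --pt "-0.03 0 0.03 0" --pt "0 0 0 0"

```text
time_s: 30.2
ee_pos: [0.492, 0.1307, 0.1104]
ee_rot: [1.39, 2.817, 0.001]
force: [-7.6, 0.2, 23.5]
width: 0.0113
grasp_force: 62.1
```

The stop is reached: about 22 N along the axis, of which 6 N is the collar's friction. Letting go and withdrawing.

arm_command --pt "0 0 0 0" --pt "0 0 0 0" --pt "0 0 0 0" --pt "0 0 0 0" --grip 0.2

```text
time_s: 30.6
ee_pos: [0.4919, 0.1299, 0.1093]
ee_rot: [-1.391, -2.817, 0.0]
force: [0.3, -0.1, -0.1]
width: 0.034
grasp_force: 0.0
```

arm_command --pt "0 0 -1.5 0" --pt "0 0 -3 0" --pt "0 0 -3 0" --pt "0 0 -2.5 0" --pt "0 -4.5 0 0"

```text
time_s: 31.1
ee_pos: [0.4596, 0.1057, 0.2132]
ee_rot: [1.386, 2.815, 0.01]
force: [-0.3, -0.2, -1.1]
width: 0.0338
grasp_force: 0.0
```

arm_command --pt "0 -4.5 0 0" --pt "0 -4.5 0 0" --pt "0 -4.5 0 0" --pt "0 -4 0 0" --pt "0 0 0 0"

```text
time_s: 31.6
ee_pos: [0.3138, -0.0065, 0.2098]
ee_rot: [1.396, 2.814, -0.006]
force: [-0.8, 0.1, 0.9]
width: 0.034
grasp_force: 0.0
```

```bash
python3 fin.py >/dev/null; python3 fin2.py; python3 - <<'E'
from lib import *
# head & stands unchanged? difference of scene regions vs start
a=S["color"].astype(int);b=load("scene_f")["color"].astype(int)
d=np.abs(a-b).mean(2)
for n,(x0,x1,y0,y1) in dict(cup=(185,230,262,285),stand_b=(290,330,135,185),stand_a_foot=(260,300,205,225),beaker=(250,275,155,188),vial=(208,224,190,222)).items():print(n,d[y0:y1,x0:x1].mean().round(1),d[y0:y1,x0:x1].max())
E
```

```text
offset mm [-1.2  0.5 -3. ] tilt [0. 0.] [60, 54] 0.25 sd [0.1 0.1 0.2]
offset mm [-1.2  0.5 -3. ] tilt [0.006 0.001] [60, 54] 0.25 sd [ 0.1  0.1  0.2 10.6  8.3]
cup 6.9 14.0
stand_b 62.4 205.66666666666666
stand_a_foot 7.8 45.666666666666664
beaker 13.9 161.33333333333334
vial 6.8 64.66666666666667
```

```bash
python3 -c "
from station import bot
print(bot.sign_off())"
```

```text
the job is handed in; nothing more can be done
None
```

The cone is seated flush in the collar (tilt about 0), about 9 mm down and pressed on the stop with roughly 15 N beyond the collar's friction, then released and handed in at about 32 s; on the first try the small end slipped over the lip and the collar was down early, so I drew it up by its lip with the cone inside and pressed again, and my last check that the plug's stand was undisturbed was inconclusive (the arm probably blocked the view), though nothing went near it.

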